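Rake the plug-in blocks level and shut the kit drawer

ROBOT

A 6-joint arm with a two-finger parallel gripper is mounted at the origin on the work surface. World frame = base frame: x ahead of the robot, y to its left, z up, the work surface at z = 0. Lengths are in m, angles in degrees, forces in N, time in s.
With the tool pointing down it reaches from about 0.25 to 0.725 m from the base axis. Payload 9.7 kg.
Tool frame: the origin (TCP) lies midway between the tips of the shut fingers; the grasp point (between the pads) lies 19 mm behind it; x points along the fingers, y is the direction in which the jaws open and shut, and the axes are right-handed (so a half turn about x gives the same grasp; the last joint's range is limited). The gripper opens to 85 mm and grips with 20 to 120 N. Pads are 22 mm wide; open, the fingers measure 114 mm over their backs; the gripper's body (76 mm by 85 mm) begins 54 mm behind the grasp point. The pads swing forward as they close: fully open they stand 13 mm farther back than shut.
Start: joints at [75.287, 4.979, 10.078, 95.1, 0, 90], TCP at [0.14, 0.532, 0.231] pointing down, gripper open.
Joint ranges: [-179.16, 179.16], [-48.56, 103.87], [-65.8, 70.77], [-126.05, 130.52], [-82.76, 87.17], [-180, 180]. Speed limits (degrees/s): [127.2, 127.2, 147.25, 180, 180, 180].

INTERFACE

Orientations are given as [roll, pitch, yaw] about the fixed x, y, z axes, in that order (R = Rz(yaw) Ry(pitch) Rx(roll)).
In Python, from workcell import bot, cams gives the robot as it stands.
- The arm moves only by the tool apply_moves, never from a script. Its argument "commands" is a list of rows, each a list of 5 numbers: the shift along the tool's x, y, z in m, then the turn about the tool's x in rad, then the opening, from -1 (shut) to 1 (fully open). In form: [[tx, ty, tz, roll, hand], ...]. A call has 1 to 12 rows; each row is the pose to reach, as a shift and turn from the pose measured when the call began, along the tool's axes at that moment; what a row does not reach only later rows make up. A row lasts 1/10 s, in which the tool goes at most 50 mm and 8.59 degrees, less where a joint would pass 70% of its speed; a pose out of reach is approached as far as the arm can. A call with a gripper value outside its range is refused whole. The fingers move at their own pace and stop on an object; "newtons" is the grip in N (left out, the last holds). Time passes only in rows, so rows that repeat a pose let the fingers close. It gives the time, the measured TCP pose, the force and the opening at its end, in the units of the state.
- bot.get_obs(): the state, without advancing time (a new reading comes with each control period).
- cams.camera(name): name is "scene" or "side" or "wrist"; returns a dict with "frame" (420x560x3 uint8, blue, green, red), "depth" (420x560 float32, m along the optical axis (not along the pixel's ray), 0 where there is no reading), "camera_matrix" (3x3 intrinsics, pixels), "D" ([k1, k2, p1, p2, k3] as OpenCV has them; the pictures are not rectified), "R" (3x3) and "t" (3): a world point X has camera coordinates R X + t; the wrist camera has in their place "mount" (4x4, takes a point from camera to tool coordinates, whose origin is the TCP and whose axes are the tool frame's). Camera axes: x right, y down, z forward; pixel columns grow to the right and rows downward; lengths in m; the calibration is good to about 2 mm. A picture is of the moment at which its call begins: read the wrist's pose just before it.
- bot.job_done(): hands the job in, once; it reports no verdict.
Trained networks look in the newest picture that a camera, given by its name, has taken for a name from the list of things; names that differ only in an ending like _2 or _b are one class to them, and where a whole thing is asked for, a point or a joint stands for the part that bears it (a point fixed in the world has none). Each returns a list of dicts, best first, with "confidence" (0 to 1); they miss things now and then, are a little off and sometimes report something else, mostly with a low value. They report only what shows in the picture. A call takes as long as a camera call. They do not tell look-alikes from the thing itself.
- cams.spot_in(name, camera): "rect" ([left, top, right, bottom] in pixels, round what is visible of it).
The state is a dict: "time": time; "q": joint angles; "qd": joint speeds; "joint_efforts": joint torques, N m; "ee_pos": TCP position; "tcp_rot": TCP orientation; "wrist_force": force on the tool from outside, world axes, zero at the start; "torque": the same for the moment, N m; "opening": finger opening in m.
Only numpy, scipy, OpenCV 4.12 (cv2) and the standard library are available. Lean on these libraries where they do the work, as an engineer would, in place of code of your own. Each camera call takes 0.05 s, during which the arm holds its last target. There are 200 camera calls.

TASK

Tidy the kit drawer: put the loose blue plug-in blocks from the cabinet's top into the open drawer, and with the rake - not with the fingers - spread the heaped white blocks over the drawer floor into one even layer, no block lying on another or standing on end, with at least one white block centred in each of the six fields that the red lines mark on its floor. Only then, with the rake laid back on its rest as it was, push the drawer gently and fully home; leave the multimeter alone.

Things in the scene. Friction and masses are not known exactly. Their poses are not given: they have to be found in the camera images.
- cabinet: low grey kit cabinet, 325 mm deep (its x), 350 mm wide (its y), 90 mm high, fixed; origin at the centre of its underside; its own -x side is the front, from which the drawer slides out. Its flat top is 90 mm above the bench.
- drawer (a joint): how far the blue-fronted drawer stands open, in m: 0 = fully home against its stop, about 0.32 at the start; slides along the cabinet's x, with 4 N of friction plus damping 6 N s/m, and stays where it is left.
- drawer_floor (a point): centre of the drawer's inner floor, on its surface, 16 mm above the bench; x points to the drawer's back (into the cabinet), z up. Inside 300 mm along x, 300 mm along y; side and back walls 6 mm thick rise 46 mm above the floor, the 12 mm front panel 50 mm. Red lines on the floor at x = -50, x = +50 and y = 0 mm part it into six fields. The cabinet leaves 52 mm above the floor: stacked blocks catch.
- drawer_handle (a point): middle of the steel bar handle on the drawer's front panel: the bar is 120 mm long along y, 35 mm in front of the panel, 45 mm above the bench.
- rake_grip (a point): grip point of the hand rake (160 g): middle of its wooden handle's section (22 mm wide along y, 26 mm high along z), near its balance point. The handle runs along x from 124 mm behind this point to 91 mm ahead; the rake's x points to its head.
- rake_tips (a point): middle of the row of the rake's tine tips: 85 mm ahead (x) of the grip point and 88 mm below it. Five round tines 8 mm thick, 34 mm apart (144 mm over all along y), point straight down from a 148 mm green crossbar (12 mm thick along x, 65 to 77 mm above the tips).
- rest_grip (a point): where the rake's grip point lies when the rake is in its rest, with x along the handle towards the head. The rest is a fixed black block 90 mm behind this point (35 mm long, 66 mm wide), which carries the handle's tail 75 mm above the bench between two 14 mm high lips 46 mm apart; the tines then stand on the bench. Fixed.
- white1_c (a point): 60 x 40 x 30 mm plug-in block (about 45 g) with a white base and clear cap; this point is its centre, 15 mm above its underside; its x runs along the 60 mm side, z up through the 30 mm height. In the heap at the back of the drawer at the start: lower layer.
- white2_c (a point): 60 x 40 x 30 mm plug-in block (about 45 g) with a white base and clear cap; this point is its centre, 15 mm above its underside; its x runs along the 60 mm side, z up through the 30 mm height. In the heap at the back of the drawer at the start: lower layer.
- white3_c (a point): 60 x 40 x 30 mm plug-in block (about 45 g) with a white base and clear cap; this point is its centre, 15 mm above its underside; its x runs along the 60 mm side, z up through the 30 mm height. In the heap at the back of the drawer at the start: lower layer.
- white4_c (a point): 60 x 40 x 30 mm plug-in block (about 45 g) with a white base and clear cap; this point is its centre, 15 mm above its underside; its x runs along the 60 mm side, z up through the 30 mm height. In the heap at the back of the drawer at the start: lower layer.
- white5_c (a point): 60 x 40 x 30 mm plug-in block (about 45 g) with a white base and clear cap; this point is its centre, 15 mm above its underside; its x runs along the 60 mm side, z up through the 30 mm height. On top of the heap at the start.
- white6_c (a point): 60 x 40 x 30 mm plug-in block (about 45 g) with a white base and clear cap; this point is its centre, 15 mm above its underside; its x runs along the 60 mm side, z up through the 30 mm height. On top of the heap at the start.
- white7_c (a point): 60 x 40 x 30 mm plug-in block (about 45 g) with a white base and clear cap; this point is its centre, 15 mm above its underside; its x runs along the 60 mm side, z up through the 30 mm height. On top of the heap at the start.
- white8_c (a point): 60 x 40 x 30 mm plug-in block (about 45 g) with a white base and clear cap; this point is its centre, 15 mm above its underside; its x runs along the 60 mm side, z up through the 30 mm height. On top of the heap at the start.
- blue1_c (a point): 60 x 40 x 30 mm plug-in block (about 45 g) with a blue base and clear cap; this point is its centre, 15 mm above its underside; its x runs along the 60 mm side, z up through the 30 mm height. Lies loose on the cabinet's top at the start; may be absent.
- blue2_c (a point): 60 x 40 x 30 mm plug-in block (about 45 g) with a blue base and clear cap; this point is its centre, 15 mm above its underside; its x runs along the 60 mm side, z up through the 30 mm height. Lies loose on the cabinet's top at the start; may be absent.
- blue3_c (a point): 60 x 40 x 30 mm plug-in block (about 45 g) with a blue base and clear cap; this point is its centre, 15 mm above its underside; its x runs along the 60 mm side, z up through the 30 mm height. Lies loose on the cabinet's top at the start; may be absent.
- blue4_c (a point): 60 x 40 x 30 mm plug-in block (about 45 g) with a blue base and clear cap; this point is its centre, 15 mm above its underside; its x runs along the 60 mm side, z up through the 30 mm height. Lies loose on the cabinet's top at the start; may be absent.
- multimeter: green and black multimeter, 185 x 85 x 38 mm, lying on the far side of the cabinet's top; bystander; origin at the centre of its underside.
Things that resemble listed ones, but are neither listed nor needed, are in the scene too. Leave any black or pink look-alike of the part that bears white7_c alone. What is shaped like the part that bears blue3_c but green is not meant.

How it is judged (in metres and radians):
On the way, in this order (a step that is already met when the one before it is completed fails the run):
1. the rake's tines are brought into the open drawer (x of rake_tips in the frame of drawer_floor between -0.15 and 0.15 m and y of rake_tips in the frame of drawer_floor between -0.15 and 0.15 m and z of rake_tips in the frame of drawer_floor below 0.05 m), for 0.1 s.
2. with the drawer still open, all blocks lie in it in one layer, a white one in each of the six fields, and the rake lies back on its rest (horizontal distance between each of white1_c, white2_c, white3_c, white4_c, white5_c, white6_c, white7_c, white8_c, blue1_c, blue2_c, blue3_c, blue4_c and drawer_floor below 0.19 m and z of white1_c in the frame of drawer_floor between 0.005 and 0.026 m and z of white2_c in the frame of drawer_floor between 0.005 and 0.026 m and z of white3_c in the frame of drawer_floor between 0.005 and 0.026 m and z of white4_c in the frame of drawer_floor between 0.005 and 0.026 m and z of white5_c in the frame of drawer_floor between 0.005 and 0.026 m and z of white6_c in the frame of drawer_floor between 0.005 and 0.026 m and z of white7_c in the frame of drawer_floor between 0.005 and 0.026 m and z of white8_c in the frame of drawer_floor between 0.005 and 0.026 m and z of blue1_c in the frame of drawer_floor between 0.005 and 0.026 m and z of blue2_c in the frame of drawer_floor between 0.005 and 0.026 m and z of blue3_c in the frame of drawer_floor between 0.005 and 0.026 m and z of blue4_c in the frame of drawer_floor between 0.005 and 0.026 m and ((x of white1_c in the frame of drawer_floor below -0.05 m and y of white1_c in the frame of drawer_floor below 0 m) or (x of white2_c in the frame of drawer_floor below -0.05 m and y of white2_c in the frame of drawer_floor below 0 m) or (x of white3_c in the frame of drawer_floor below -0.05 m and y of white3_c in the frame of drawer_floor below 0 m) or (x of white4_c in the frame of drawer_floor below -0.05 m and y of white4_c in the frame of drawer_floor below 0 m) or (x of white5_c in the frame of drawer_floor below -0.05 m and y of white5_c in the frame of drawer_floor below 0 m) or (x of white6_c in the frame of drawer_floor below -0.05 m and y of white6_c in the frame of drawer_floor below 0 m) or (x of white7_c in the frame of drawer_floor below -0.05 m and y of white7_c in the frame of drawer_floor below 0 m) or (x of white8_c in the frame of drawer_floor below -0.05 m and y of white8_c in the frame of drawer_floor below 0 m)) and ((x of white1_c in the frame of drawer_floor below -0.05 m and y of white1_c in the frame of drawer_floor above 0 m) or (x of white2_c in the frame of drawer_floor below -0.05 m and y of white2_c in the frame of drawer_floor above 0 m) or (x of white3_c in the frame of drawer_floor below -0.05 m and y of white3_c in the frame of drawer_floor above 0 m) or (x of white4_c in the frame of drawer_floor below -0.05 m and y of white4_c in the frame of drawer_floor above 0 m) or (x of white5_c in the frame of drawer_floor below -0.05 m and y of white5_c in the frame of drawer_floor above 0 m) or (x of white6_c in the frame of drawer_floor below -0.05 m and y of white6_c in the frame of drawer_floor above 0 m) or (x of white7_c in the frame of drawer_floor below -0.05 m and y of white7_c in the frame of drawer_floor above 0 m) or (x of white8_c in the frame of drawer_floor below -0.05 m and y of white8_c in the frame of drawer_floor above 0 m)) and ((x of white1_c in the frame of drawer_floor between -0.05 and 0.05 m and y of white1_c in the frame of drawer_floor below 0 m) or (x of white2_c in the frame of drawer_floor between -0.05 and 0.05 m and y of white2_c in the frame of drawer_floor below 0 m) or (x of white3_c in the frame of drawer_floor between -0.05 and 0.05 m and y of white3_c in the frame of drawer_floor below 0 m) or (x of white4_c in the frame of drawer_floor between -0.05 and 0.05 m and y of white4_c in the frame of drawer_floor below 0 m) or (x of white5_c in the frame of drawer_floor between -0.05 and 0.05 m and y of white5_c in the frame of drawer_floor below 0 m) or (x of white6_c in the frame of drawer_floor between -0.05 and 0.05 m and y of white6_c in the frame of drawer_floor below 0 m) or (x of white7_c in the frame of drawer_floor between -0.05 and 0.05 m and y of white7_c in the frame of drawer_floor below 0 m) or (x of white8_c in the frame of drawer_floor between -0.05 and 0.05 m and y of white8_c in the frame of drawer_floor below 0 m)) and ((x of white1_c in the frame of drawer_floor between -0.05 and 0.05 m and y of white1_c in the frame of drawer_floor above 0 m) or (x of white2_c in the frame of drawer_floor between -0.05 and 0.05 m and y of white2_c in the frame of drawer_floor above 0 m) or (x of white3_c in the frame of drawer_floor between -0.05 and 0.05 m and y of white3_c in the frame of drawer_floor above 0 m) or (x of white4_c in the frame of drawer_floor between -0.05 and 0.05 m and y of white4_c in the frame of drawer_floor above 0 m) or (x of white5_c in the frame of drawer_floor between -0.05 and 0.05 m and y of white5_c in the frame of drawer_floor above 0 m) or (x of white6_c in the frame of drawer_floor between -0.05 and 0.05 m and y of white6_c in the frame of drawer_floor above 0 m) or (x of white7_c in the frame of drawer_floor between -0.05 and 0.05 m and y of white7_c in the frame of drawer_floor above 0 m) or (x of white8_c in the frame of drawer_floor between -0.05 and 0.05 m and y of white8_c in the frame of drawer_floor above 0 m)) and ((x of white1_c in the frame of drawer_floor above 0.05 m and y of white1_c in the frame of drawer_floor below 0 m) or (x of white2_c in the frame of drawer_floor above 0.05 m and y of white2_c in the frame of drawer_floor below 0 m) or (x of white3_c in the frame of drawer_floor above 0.05 m and y of white3_c in the frame of drawer_floor below 0 m) or (x of white4_c in the frame of drawer_floor above 0.05 m and y of white4_c in the frame of drawer_floor below 0 m) or (x of white5_c in the frame of drawer_floor above 0.05 m and y of white5_c in the frame of drawer_floor below 0 m) or (x of white6_c in the frame of drawer_floor above 0.05 m and y of white6_c in the frame of drawer_floor below 0 m) or (x of white7_c in the frame of drawer_floor above 0.05 m and y of white7_c in the frame of drawer_floor below 0 m) or (x of white8_c in the frame of drawer_floor above 0.05 m and y of white8_c in the frame of drawer_floor below 0 m)) and ((x of white1_c in the frame of drawer_floor above 0.05 m and y of white1_c in the frame of drawer_floor above 0 m) or (x of white2_c in the frame of drawer_floor above 0.05 m and y of white2_c in the frame of drawer_floor above 0 m) or (x of white3_c in the frame of drawer_floor above 0.05 m and y of white3_c in the frame of drawer_floor above 0 m) or (x of white4_c in the frame of drawer_floor above 0.05 m and y of white4_c in the frame of drawer_floor above 0 m) or (x of white5_c in the frame of drawer_floor above 0.05 m and y of white5_c in the frame of drawer_floor above 0 m) or (x of white6_c in the frame of drawer_floor above 0.05 m and y of white6_c in the frame of drawer_floor above 0 m) or (x of white7_c in the frame of drawer_floor above 0.05 m and y of white7_c in the frame of drawer_floor above 0 m) or (x of white8_c in the frame of drawer_floor above 0.05 m and y of white8_c in the frame of drawer_floor above 0 m)) and distance between rake_grip and rest_grip below 0.03 m and angle between rake_grip's own z axis and vertical below 0.12 rad and angle between the x axis of rake_grip and the x axis of rest_grip, either way round below 0.25 rad and linear speed of rake below 0.02 m/s and value of joint drawer above 0.15 m), for 0.2 s.
At the end, for the whole second after the job is handed in: Drawer within 4 mm of home and still; every block in it, centre under 26 mm above its floor (none on another or on end); a white centre in each of the six fields; rake in its rest within 30 mm of its place, level within 7 degrees, turned under 14 degrees (horizontal distance between each of white1_c, white2_c, white3_c, white4_c, white5_c, white6_c, white7_c, white8_c, blue1_c, blue2_c, blue3_c, blue4_c and drawer_floor below 0.19 m and z of white1_c in the frame of drawer_floor between 0.005 and 0.026 m and z of white2_c in the frame of drawer_floor between 0.005 and 0.026 m and z of white3_c in the frame of drawer_floor between 0.005 and 0.026 m and z of white4_c in the frame of drawer_floor between 0.005 and 0.026 m and z of white5_c in the frame of drawer_floor between 0.005 and 0.026 m and z of white6_c in the frame of drawer_floor between 0.005 and 0.026 m and z of white7_c in the frame of drawer_floor between 0.005 and 0.026 m and z of white8_c in the frame of drawer_floor between 0.005 and 0.026 m and z of blue1_c in the frame of drawer_floor between 0.005 and 0.026 m and z of blue2_c in the frame of drawer_floor between 0.005 and 0.026 m and z of blue3_c in the frame of drawer_floor between 0.005 and 0.026 m and z of blue4_c in the frame of drawer_floor between 0.005 and 0.026 m and ((x of white1_c in the frame of drawer_floor below -0.05 m and y of white1_c in the frame of drawer_floor below 0 m) or (x of white2_c in the frame of drawer_floor below -0.05 m and y of white2_c in the frame of drawer_floor below 0 m) or (x of white3_c in the frame of drawer_floor below -0.05 m and y of white3_c in the frame of drawer_floor below 0 m) or (x of white4_c in the frame of drawer_floor below -0.05 m and y of white4_c in the frame of drawer_floor below 0 m) or (x of white5_c in the frame of drawer_floor below -0.05 m and y of white5_c in the frame of drawer_floor below 0 m) or (x of white6_c in the frame of drawer_floor below -0.05 m and y of white6_c in the frame of drawer_floor below 0 m) or (x of white7_c in the frame of drawer_floor below -0.05 m and y of white7_c in the frame of drawer_floor below 0 m) or (x of white8_c in the frame of drawer_floor below -0.05 m and y of white8_c in the frame of drawer_floor below 0 m)) and ((x of white1_c in the frame of drawer_floor below -0.05 m and y of white1_c in the frame of drawer_floor above 0 m) or (x of white2_c in the frame of drawer_floor below -0.05 m and y of white2_c in the frame of drawer_floor above 0 m) or (x of white3_c in the frame of drawer_floor below -0.05 m and y of white3_c in the frame of drawer_floor above 0 m) or (x of white4_c in the frame of drawer_floor below -0.05 m and y of white4_c in the frame of drawer_floor above 0 m) or (x of white5_c in the frame of drawer_floor below -0.05 m and y of white5_c in the frame of drawer_floor above 0 m) or (x of white6_c in the frame of drawer_floor below -0.05 m and y of white6_c in the frame of drawer_floor above 0 m) or (x of white7_c in the frame of drawer_floor below -0.05 m and y of white7_c in the frame of drawer_floor above 0 m) or (x of white8_c in the frame of drawer_floor below -0.05 m and y of white8_c in the frame of drawer_floor above 0 m)) and ((x of white1_c in the frame of drawer_floor between -0.05 and 0.05 m and y of white1_c in the frame of drawer_floor below 0 m) or (x of white2_c in the frame of drawer_floor between -0.05 and 0.05 m and y of white2_c in the frame of drawer_floor below 0 m) or (x of white3_c in the frame of drawer_floor between -0.05 and 0.05 m and y of white3_c in the frame of drawer_floor below 0 m) or (x of white4_c in the frame of drawer_floor between -0.05 and 0.05 m and y of white4_c in the frame of drawer_floor below 0 m) or (x of white5_c in the frame of drawer_floor between -0.05 and 0.05 m and y of white5_c in the frame of drawer_floor below 0 m) or (x of white6_c in the frame of drawer_floor between -0.05 and 0.05 m and y of white6_c in the frame of drawer_floor below 0 m) or (x of white7_c in the frame of drawer_floor between -0.05 and 0.05 m and y of white7_c in the frame of drawer_floor below 0 m) or (x of white8_c in the frame of drawer_floor between -0.05 and 0.05 m and y of white8_c in the frame of drawer_floor below 0 m)) and ((x of white1_c in the frame of drawer_floor between -0.05 and 0.05 m and y of white1_c in the frame of drawer_floor above 0 m) or (x of white2_c in the frame of drawer_floor between -0.05 and 0.05 m and y of white2_c in the frame of drawer_floor above 0 m) or (x of white3_c in the frame of drawer_floor between -0.05 and 0.05 m and y of white3_c in the frame of drawer_floor above 0 m) or (x of white4_c in the frame of drawer_floor between -0.05 and 0.05 m and y of white4_c in the frame of drawer_floor above 0 m) or (x of white5_c in the frame of drawer_floor between -0.05 and 0.05 m and y of white5_c in the frame of drawer_floor above 0 m) or (x of white6_c in the frame of drawer_floor between -0.05 and 0.05 m and y of white6_c in the frame of drawer_floor above 0 m) or (x of white7_c in the frame of drawer_floor between -0.05 and 0.05 m and y of white7_c in the frame of drawer_floor above 0 m) or (x of white8_c in the frame of drawer_floor between -0.05 and 0.05 m and y of white8_c in the frame of drawer_floor above 0 m)) and ((x of white1_c in the frame of drawer_floor above 0.05 m and y of white1_c in the frame of drawer_floor below 0 m) or (x of white2_c in the frame of drawer_floor above 0.05 m and y of white2_c in the frame of drawer_floor below 0 m) or (x of white3_c in the frame of drawer_floor above 0.05 m and y of white3_c in the frame of drawer_floor below 0 m) or (x of white4_c in the frame of drawer_floor above 0.05 m and y of white4_c in the frame of drawer_floor below 0 m) or (x of white5_c in the frame of drawer_floor above 0.05 m and y of white5_c in the frame of drawer_floor below 0 m) or (x of white6_c in the frame of drawer_floor above 0.05 m and y of white6_c in the frame of drawer_floor below 0 m) or (x of white7_c in the frame of drawer_floor above 0.05 m and y of white7_c in the frame of drawer_floor below 0 m) or (x of white8_c in the frame of drawer_floor above 0.05 m and y of white8_c in the frame of drawer_floor below 0 m)) and ((x of white1_c in the frame of drawer_floor above 0.05 m and y of white1_c in the frame of drawer_floor above 0 m) or (x of white2_c in the frame of drawer_floor above 0.05 m and y of white2_c in the frame of drawer_floor above 0 m) or (x of white3_c in the frame of drawer_floor above 0.05 m and y of white3_c in the frame of drawer_floor above 0 m) or (x of white4_c in the frame of drawer_floor above 0.05 m and y of white4_c in the frame of drawer_floor above 0 m) or (x of white5_c in the frame of drawer_floor above 0.05 m and y of white5_c in the frame of drawer_floor above 0 m) or (x of white6_c in the frame of drawer_floor above 0.05 m and y of white6_c in the frame of drawer_floor above 0 m) or (x of white7_c in the frame of drawer_floor above 0.05 m and y of white7_c in the frame of drawer_floor above 0 m) or (x of white8_c in the frame of drawer_floor above 0.05 m and y of white8_c in the frame of drawer_floor above 0 m)) and distance between rake_grip and rest_grip below 0.03 m and angle between rake_grip's own z axis and vertical below 0.12 rad and angle between the x axis of rake_grip and the x axis of rest_grip, either way round below 0.25 rad and linear speed of rake below 0.02 m/s and value of joint drawer below 0.004 m and velocity of joint drawer above -0.01 m/s); the robot touches nothing.
It fails at once if a white block is handled with the fingers instead of the rake (contact force between the fingers and white1 above 3 N or contact force between the fingers and white2 above 3 N or contact force between the fingers and white3 above 3 N or contact force between the fingers and white4 above 3 N or contact force between the fingers and white5 above 3 N or contact force between the fingers and white6 above 3 N or contact force between the fingers and white7 above 3 N or contact force between the fingers and white8 above 3 N).
It fails at once if the drawer is slammed (faster than 0.4 m/s) (velocity of joint drawer below -0.4 m/s).
It fails at once if the multimeter is moved more than 30 mm (distance of multimeter from where it was at the start of the episode above 0.03 m).
Of blue1, blue2, blue3, blue4 only 2 to 4 are there at a start; the rules pass over those that are not, and their reading is None.
At some moment in a run one of blue1, blue2, blue3, blue4 may be knocked a few centimetres aside while the robot is not near it.
It also fails if it takes over 210 s, if anything falls off the work surface, if the arm or the gripper's body presses on something with over 40 N, if the wrist force passes 120 N, or if a joint passes its speed limit or range.

## Working session

There is one attempt and no reset: what is moved stays moved. The work goes in short steps, Python scripts to look and compute and a tool call to move; the robot and the scene stay as the last step left them, time stands still between calls to the robot, and variables do not carry over. Pictures are saved under pics/ and viewed, about 12 in all and at most 16, crops included, and the job is handed in when it is done.

Besides the shell and the picture viewer there is one more tool, called by a JSON object that holds its "fn" and its "kwargs". apply_moves: Moves the arm, as the interface text tells. Its arguments: {"type":"object","properties":{"commands":{"type":"array"},"newtons":{"type":"number"}},"required":["commands"]}

```bash
ls; mkdir -p pics; cat > h.py <<'E'
import numpy as np, cv2
from scipy.spatial.transform import Rotation as Ro
from workcell import bot, cams
def pose():
    o=bot.get_obs(); T=np.eye(4); T[:3,:3]=Ro.from_euler('xyz',o['tcp_rot'],degrees=True).as_matrix(); T[:3,3]=o['ee_pos']; return o,T
def shot(n):
    o,T=pose(); c=cams.camera(n)
    if n=='wrist': c['T']=T@c['mount']
    else:
        M=np.eye(4); M[:3,:3]=c['R']; M[:3,3]=np.ravel(c['t']); c['T']=np.linalg.inv(M)
    return c
def cloud(c):
    "world xyz per pixel"
    h,w=c['depth'].shape; u,v=np.meshgrid(np.arange(w),np.arange(h))
    p=cv2.undistortPoints(np.stack([u,v],-1).reshape(-1,1,2).astype(float),np.array(c['camera_matrix']),np.array(c['D'])).reshape(h,w,2)
    d=c['depth']; P=np.dstack([p*d[...,None],d]); P[d==0]=np.nan
    return P@c['T'][:3,:3].T+c['T'][:3,3]
E
python3 - <<'E'
from h import *
o,T=pose(); print(o)
for n in ('scene','side'):
    c=shot(n); cv2.imwrite(f'pics/{n}0.png',c['frame']); print(n,c['T'].round(3).tolist()); np.save(f'pics/{n}0.npy',cloud(c))
    for k in ('white1_c','blue1_c','rake_grip','multimeter','drawer','drawer_handle','cabinet'):
        print(k,[([int(x) for x in d['rect']],round(d['confidence'],2)) for d in cams.spot_in(k,n)])
E
```

```text
pics
{'time': 0.0, 'q': array([ 7.52870288e+01,  5.01053116e+00,  1.00342128e+01,  9.50991636e+01,
       -8.46342998e-05,  9.00012189e+01]), 'qd': array([ 0.07189839, -0.06241918,  0.03205331, -0.04203497,  0.01563344,
       -0.02473461]), 'joint_efforts': array([-6.87082365e-05, -5.20389891e+01,  4.64806366e+01,  1.62571081e-02,
        2.30131775e-05, -4.46050983e-07]), 'ee_pos': array([0.13962965, 0.53174442, 0.23058636]), 'tcp_rot': array([ -89.93453817,   89.92451803, -104.6487282 ]), 'wrist_force': array([0.77636502, 0.17221751, 0.44554181]), 'torque': array([-0.02987796,  0.0246567 , -0.01191583]), 'opening': 0.08560895455178434}
scene [[-0.076, 0.777, -0.626, 1.246], [0.997, 0.062, -0.044, 0.094], [0.005, -0.627, -0.779, 1.028], [0.0, 0.0, 0.0, 1.0]]
white1_c []
blue1_c []
rake_grip [([68, 161, 126, 233], 0.9), ([159, 184, 444, 316], 0.53)]
multimeter [([317, 254, 402, 293], 0.62)]
drawer [([162, 184, 445, 314], 0.68), ([162, 190, 302, 308], 0.58)]
drawer_handle [([159, 192, 301, 311], 0.92)]
cabinet [([158, 185, 445, 315], 0.59), ([158, 191, 304, 309], 0.24)]
side [[0.78, -0.492, 0.388, 0.094], [-0.626, -0.601, 0.497, -0.493], [-0.011, -0.631, -0.776, 0.921], [0.0, 0.0, 0.0, 1.0]]
white1_c [([276, 206, 297, 222], 0.62)]
blue1_c [([241, 165, 400, 298], 0.28)]
rake_grip [([358, 302, 453, 387], 0.87)]
multimeter [([254, 113, 308, 155], 0.8)]
drawer [([242, 164, 404, 302], 0.84), ([292, 179, 310, 201], 0.74)]
drawer_handle [([240, 167, 403, 303], 0.77)]
cabinet [([169, 104, 401, 302], 0.95)]
```

```bash
python3 - <<'E'
import cv2,numpy as np
a=cv2.imread('pics/scene0.png');b=cv2.imread('pics/side0.png')
A=cv2.resize(a[130:340,40:460],(800,400),interpolation=cv2.INTER_CUBIC)
cv2.imwrite('pics/sceneA.png',A)
B=cv2.resize(b[90:400,150:480],(640,600),interpolation=cv2.INTER_CUBIC)
cv2.imwrite('pics/sideA.png',B)
E
```

```text
(no output)
```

View pics/sceneA.png

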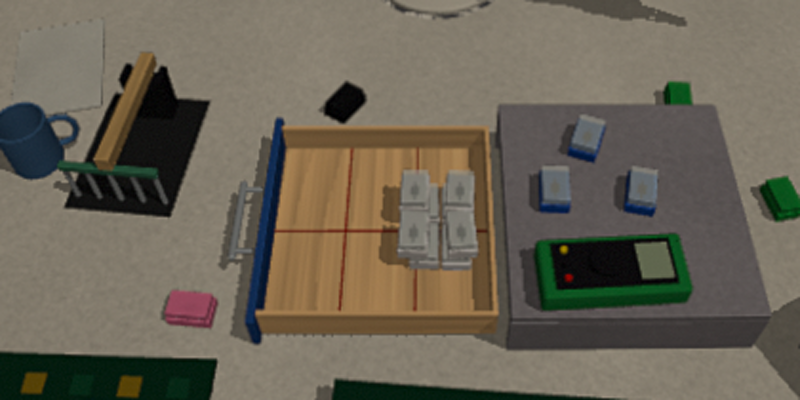

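View pics/sideA.png

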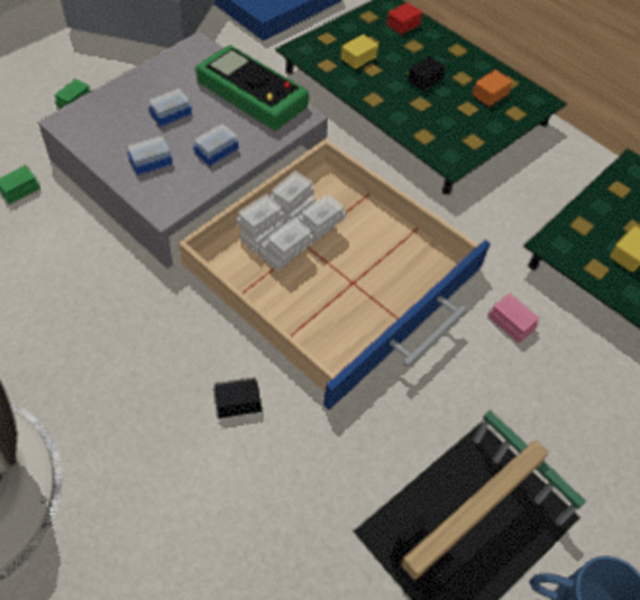

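```bash
cat >> h.py <<'E'
def ortho(cs,x0=0.2,x1=0.75,y0=-0.4,y1=0.5,s=0.002):
    "top-down map (row=x from x0 up, col=y from y0) of colour and height, highest point wins"
    H=int((x1-x0)/s);W=int((y1-y0)/s); Z=np.full((H,W),-1.);C=np.zeros((H,W,3),np.uint8)
    for c in cs:
        P=cloud(c).reshape(-1,3); F=c['frame'].reshape(-1,3)
        k=np.isfinite(P).all(1)&(P[:,2]<0.2)&(P[:,2]>-.02); P=P[k];F=F[k]
        i=((P[:,0]-x0)/s).astype(int); j=((P[:,1]-y0)/s).astype(int)
        k=(i>=0)&(i<H)&(j>=0)&(j<W); i,j,P,F=i[k],j[k],P[k],F[k]
        for a in np.argsort(P[:,2]):
            if P[a,2]>Z[i[a],j[a]]: Z[i[a],j[a]]=P[a,2];C[i[a],j[a]]=F[a]
    return C,Z
E
python3 - <<'E'
from h import *
for n in ('scene','side'):
    P=np.load(f'pics/{n}0.npy'); I=cv2.imread(f'pics/{n}0.png'); hsv=cv2.cvtColor(I,cv2.COLOR_BGR2HSV)
    H,S,V=[hsv[...,i].astype(int) for i in range(3)]; z=P[...,2]
    box=(P[...,0]>0.2)&(P[...,0]<.75)
    def rect(m,name,amin=15):
        nn,lab=cv2.connectedComponents(m.astype(np.uint8))
        for l in range(1,nn):
            q=P[lab==l]
            if len(q)<amin: continue
            (cx,cy),wh,a=cv2.minAreaRect((q[:,:2]*1000).astype(np.float32))
            print(n,name,len(q),'c',round(cx),round(cy),'wh',[round(t) for t in wh],'a',round(a,1),'z',np.percentile(q[:,2],[2,50,98]).round(3))
    rect(box&(abs(z-.09)<.004)&(S<60),'cabtop',200)
    rect(box&(z>.1)&(z<.14)&(P[...,1]>.1)&(S<90),'caps')
    rect(box&(z>.03)&(H>100)&(H<125)&(S>150)&(P[...,1]<.1),'bluefront')
    rect(box&(z<.03)&(z>.005)&((H<8)|(H>172))&(S>110),'red')
    rect(box&(z>.03)&(P[...,1]<.3)&(S<50)&(V>110),'white')
    rect((z>.07)&(H>8)&(H<25)&(S>80)&(P[...,1]<-.0),'handle')
    rect((z>.055)&(H>40)&(H<90)&(S>80)&(P[...,1]<-.0),'xbar')
E
```

```text
scene cabtop 9640 c 567 296 wh [353, 326] a 4.8 z [0.087 0.09  0.093]
scene caps 17 c 221 889 wh [6, 38] a 86.8 z [0.126 0.134 0.138]
scene caps 19 c 221 889 wh [7, 21] a 73.2 z [0.102 0.112 0.123]
scene caps 245 c 470 245 wh [36, 59] a 75.4 z [0.108 0.12  0.123]
scene caps 300 c 563 200 wh [59, 37] a 3.8 z [0.107 0.12  0.124]
scene caps 292 c 556 315 wh [37, 61] a 85.4 z [0.109 0.12  0.123]
scene caps 3056 c 708 670 wh [125, 262] a 33.0 z [0.12  0.127 0.131]
scene caps 1160 c 690 269 wh [65, 148] a 7.3 z [0.127 0.131 0.139]
scene bluefront 651 c 594 -191 wh [311, 12] a 4.5 z [0.032 0.065 0.07 ]
scene bluefront 15 c 485 -546 wh [12, 3] a 13.7 z [0.049 0.065 0.084]
scene red 42 c 588 -62 wh [17, 96] a 5.2 z [0.014 0.018 0.02 ]
scene red 19 c 728 -247 wh [19, 10] a 0.5 z [0.013 0.025 0.03 ]
scene white 122 c 460 249 wh [32, 79] a 74.1 z [0.116 0.121 0.123]
scene white 148 c 563 200 wh [57, 34] a 1.7 z [0.117 0.12  0.124]
scene white 688 c 590 20 wh [123, 52] a 2.3 z [0.035 0.075 0.079]
scene white 510 c 586 75 wh [125, 41] a 5.8 z [0.057 0.076 0.08 ]
scene white 25 c 622 58 wh [53, 3] 
[... 3968 characters left out ...]
0] a 4.0 z [0.085 0.089 0.12 ]
side white 1481 c 593 54 wh [154, 126] a 3.6 z [0.033 0.072 0.077]
side white 202 c 605 -221 wh [126, 32] a 5.7 z [0.044 0.048 0.052]
side white 16 c 560 -369 wh [10, 29] a 11.0 z [0.073 0.076 0.079]
side handle 4125 c 1609 -122 wh [244, 23] a 89.6 z [0.075 0.21  0.4  ]
side handle 31 c 899 -329 wh [14, 39] a 20.7 z [0.072 0.077 0.082]
side handle 17 c 1023 -521 wh [18, 9] a 37.9 z [0.07  0.074 0.081]
side handle 1138 c 452 -427 wh [27, 213] a 88.1 z [0.074 0.099 0.103]
side xbar 15 c 878 -496 wh [7, 31] a 79.9 z [0.055 0.056 0.057]
side xbar 106 c 553 -386 wh [11, 55] a 0.4 z [0.07  0.076 0.079]
side xbar 128 c 553 -471 wh [58, 10] a 89.4 z [0.071 0.075 0.079]
```

```bash
cat >> h.py <<'E'
def to(x,y,z,jaw=None):
    "print tool-frame shift and turn to put the TCP at x,y,z with tool y-axis at world angle jaw (deg, mod 180)"
    o,T=pose(); R=T[:3,:3]; s=R.T@(np.array([x,y,z])-T[:3,3])
    a0=np.degrees(np.arctan2(R[1,1],R[0,1])); d=0 if jaw is None else (jaw-a0+90)%180-90
    q1=np.degrees(np.arctan2(y,x)); dq1=q1-o['q'][0]; q6=lambda d:o['q'][5]+dq1-d
    print('at',T[:3,3].round(4),'jaw',round(a0,2),'q6',o['q'][5].round(1),'F',np.round(o['wrist_force'],1),'t',round(o['time'],1),'op',round(o['opening'],4))
    print('shift',s.round(4),'roll',round(-np.radians(d),4),'deg',round(d,1),'q6 after',round(q6(d),1))
E
python3 - <<'E'
from h import *
o,T=pose(); print(T[:3,:3].round(3)); c=shot('wrist'); print(c['mount'].round(3),c['camera_matrix'])
to(.52,.02,.38,4.6); to(.47,-.43,.30,90)
E
```

```text
[[-0.     0.254  0.967]
 [-0.     0.967 -0.254]
 [-1.    -0.    -0.   ]]
[[-0.    -0.264  0.965 -0.142]
 [ 1.     0.     0.001 -0.001]
 [-0.     0.965  0.264 -0.066]
 [ 0.     0.     0.     1.   ]] [[353.15751434   0.         279.16627797]
 [  0.         353.15751434 213.38143154]
 [  0.           0.           1.        ]]
at [0.1397 0.532  0.2313] jaw 75.29 q6 90.0 F [-0.2 -0.3 -0.7] t 0.8 op 0.0851
shift [-0.1487 -0.3986  0.4979] roll 1.2337 deg -70.7 q6 after 87.6
at [0.1397 0.532  0.2313] jaw 75.29 q6 90.0 F [-0.2 -0.3 -0.7] t 0.8 op 0.0851
shift [-0.0687 -0.8465  0.5638] roll -0.2568 deg 14.7 q6 after -42.5
```

{"fn": "apply_moves", "kwargs": {"commands": [[-0.149,-0.423,0.483,-0.2568,1],[-0.149,-0.423,0.483,-0.2568,1],[-0.149,-0.423,0.483,-0.2568,1],[-0.149,-0.423,0.483,-0.2568,1],[-0.149,-0.423,0.483,-0.2568,1],[-0.149,-0.423,0.483,-0.2568,1],[-0.149,-0.423,0.483,-0.2568,1],[-0.149,-0.423,0.483,-0.2568,1],[-0.149,-0.423,0.483,-0.2568,1],[-0.149,-0.423,0.483,-0.2568,1],[-0.149,-0.423,0.483,-0.2568,1],[-0.149,-0.423,0.483,-0.2568,1]]}}

```text
time: 2.05
ee_pos: [0.4677, 0.0459, 0.3676]
tcp_rot: [12.0, 89.9, 11.9]
wrist_force: [1.0, 1.0, 0.7]
opening: 0.0855
```

{"fn": "apply_moves", "kwargs": {"commands": [[0,0,0,0,1],[0,0,0,0,1],[0,0,0,0,1]]}}

```text
time: 2.35
ee_pos: [0.4673, 0.0465, 0.3675]
tcp_rot: [33.4, 90.0, 33.4]
wrist_force: [0.1, -0.6, -0.8]
opening: 0.0853
```

```bash
python3 - <<'E'
from h import *
to(.47,-.43,.30,90)
c=shot('wrist'); cv2.imwrite('pics/w1.png',c['frame']); np.save('pics/w1.npy',cloud(c))
E
```

```text
at [0.4673 0.0465 0.3675] jaw 90.0 q6 5.7 F [ 0.1 -0.6 -0.8] t 2.4 op 0.0853
shift [ 0.0673 -0.4765  0.0026] roll 0.0001 deg -0.0 q6 after -42.5
```

View pics/w1.png

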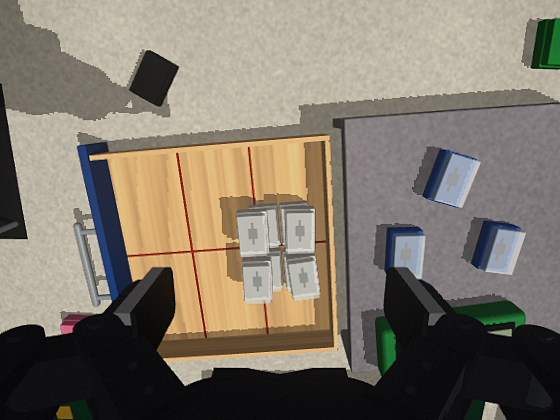

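```bash
python3 - <<'E'
from h import *
I=cv2.imread('pics/w1.png'); P=np.load('pics/w1.npy'); hsv=cv2.cvtColor(I,cv2.COLOR_BGR2HSV)
H,S,V=[hsv[...,i].astype(int) for i in range(3)]; z=P[...,2]
red=((H<6)|(H>170))&(S>130)&(z<.028)&(z>.008)&(P[...,1]<.15)&(P[...,1]>-.17)
q=P[red]; print(len(q))
for (a,b,n) in (((P[...,0]>.4)&(P[...,1]<-.06),None,'x-50'),((P[...,1]<.06)&(P[...,1]>-.03),None,'x+50')):
    m=red&a&(abs(P[...,0]-.588)>.012)
    r=P[m][:,:2]; vx,vy,x0,y0=cv2.fitLine(r.astype(np.float32),cv2.DIST_HUBER,0,.001,.001).ravel(); print(n,len(r),'dir',np.degrees(np.arctan2(vy,vx)).round(2),'pt',x0.round(4),y0.round(4))
m=red&(abs(P[...,0]-.588)<.012)&((P[...,1]<-.1)|((P[...,1]>-.075)&(P[...,1]<0)))
r=P[m][:,:2]; vx,vy,x0,y0=cv2.fitLine(r.astype(np.float32),cv2.DIST_HUBER,0,.001,.001).ravel(); print('y0',len(r),'dir',np.degrees(np.arctan2(vy,vx)).round(2),'pt',x0.round(4),y0.round(4))
print('floor z',np.nanmedian(z[red]))
def rect(m,name,amin=60):
    nn,lab=cv2.connectedComponents(m.astype(np.uint8))
    for l in range(1,nn):
        q=P[lab==l]
        if len(q)<amin: continue
        (cx,cy),wh,a=cv2.minAreaRect((q[:,:2]*1000).astype(np.float32)); print(name,len(q),'c',round(cx),round(cy),'wh',[round(t) for t in wh],'a',round(a,1),'z',np.percentile(q[:,2],[2,50,98]).round(3))
e=cv2.erode
d=(P[...,1]<.13)&(P[...,1]>-.18)&(P[...,0]<.72)
rect(d&(z>.0715)&(z<.085)&(S<80),'top');rect(d&(z>.03)&(z<.05)&(S<60),'low')
rect((z>.112)&(z<.125)&(P[...,1]>.13)&(P[...,1]<.45)&(P[...,0]<.62),'blue')
m=(abs(z-.090)<.004)&(P[...,1]>.11)&(P[...,0]<.6); rect(m,'cab',500)
E
```

```text
581
x-50 307 dir 4.66 pt 0.599 -0.0846
x+50 112 dir 4.56 pt 0.5645 0.0129
y0 94 dir -85.53 pt 0.5965 -0.11
floor z 0.016419110362077605
top 182 c 462 125 wh [120, 3] a 4.0 z [0.072 0.079 0.085]
top 1162 c 547 73 wh [57, 36] a 1.7 z [0.074 0.076 0.077]
top 1144 c 551 10 wh [57, 36] a 3.3 z [0.074 0.076 0.077]
top 1024 c 615 79 wh [56, 36] a 8.7 z [0.073 0.076 0.078]
top 1014 c 620 15 wh [56, 36] a 1.3 z [0.074 0.076 0.078]
low 69 c 335 -111 wh [21, 15] a 63.4 z [0.03  0.031 0.032]
low 84 c 361 -119 wh [18, 26] a 52.0 z [0.03  0.03  0.032]
low 226 c 540 54 wh [33, 69] a 60.7 z [0.031 0.038 0.049]
low 491 c 550 25 wh [60, 38] a 5.6 z [0.031 0.045 0.048]
low 443 c 618 30 wh [58, 40] a 5.6 z [0.032 0.045 0.049]
low 164 c 615 57 wh [19, 61] a 81.2 z [0.031 0.045 0.049]
blue 1649 c 470 246 wh [38, 56] a 75.1 z [0.114 0.12  0.121]
blue 1418 c 557 317 wh [37, 56] a 82.8 z [0.113 0.12  0.121]
blue 1196 c 562 200 wh [54, 37] a 1.7 z [0.113 0.12  0.121]
cab 29048 c 501 269 wh [220, 283] a 4.5 z [0.088 0.09  0.092]
```

{"fn": "apply_moves", "kwargs": {"commands": [[0.1,-0.476,0.003,0,1],[0.1,-0.476,0.003,0,1],[0.1,-0.476,0.003,0,1],[0.1,-0.476,0.003,0,1],[0.1,-0.476,0.003,0,1],[0.1,-0.476,0.003,0,1],[0.1,-0.476,0.003,0,1],[0.1,-0.476,0.003,0,1],[0.1,-0.476,0.003,0,1],[0.1,-0.476,0.003,0,1],[0.1,-0.476,0.003,0,1],[0.1,-0.476,0.003,0,1]]}}

```text
time: 3.6
ee_pos: [0.4712, -0.4281, 0.2669]
tcp_rot: [89.7, 89.9, 89.8]
wrist_force: [0.5, -0.1, 0.0]
opening: 0.0855
```

```bash
python3 - <<'E'
from h import *
to(.47,-.43,.15,90)
c=shot('wrist'); I=c['frame'];cv2.imwrite('pics/w2.png',I); P=cloud(c); np.save('pics/w2.npy',P)
hsv=cv2.cvtColor(I,cv2.COLOR_BGR2HSV); H,S,V=[hsv[...,i].astype(int) for i in range(3)]; z=P[...,2]
def line(m,n):
    q=P[m]; r=q[:,:2]; vx,vy,x0,y0=cv2.fitLine(r.astype(np.float32),cv2.DIST_HUBER,0,.001,.001).ravel(); d=np.array([vx,vy]); s=(r-[x0,y0])@d
    print(n,len(q),'dir',np.degrees(np.arctan2(vy,vx)).round(2),'ends',(np.array([x0,y0])+np.percentile(s,1)*d).round(4),(np.array([x0,y0])+np.percentile(s,99)*d).round(4),'z',np.percentile(q[:,2],[2,50,98]).round(3))
    print(cv2.minAreaRect((r*1000).astype(np.float32)))
line((z>.095)&(z<.108)&(H>8)&(H<25)&(S>70),'handle top')
line((z>.072)&(z<.081)&(H>40)&(H<95)&(S>70)&(P[...,0]>.5),'bar')
E
```

```text
at [ 0.4712 -0.4281  0.2669] jaw 90.1 q6 -42.4 F [ 0.5 -0.1  0. ] t 3.6 op 0.0855
shift [ 0.1169 -0.0021 -0.0012] roll 0.0017 deg -0.1 q6 after -42.5
handle top 5975 dir -0.95 ends [ 0.3492 -0.4253] [ 0.5573 -0.4288] z [0.098 0.1   0.102]
((453.742431640625, -426.95513916015625), (22.123981475830078, 213.78671264648438), 89.07096099853516)
bar 1332 dir 88.96 ends [ 0.5527 -0.5008] [ 0.5553 -0.3574] z [0.073 0.077 0.078]
((554.716796875, -429.25946044921875), (146.83450317382812, 11.733427047729492), 89.05535125732422)
```

View pics/w2.png

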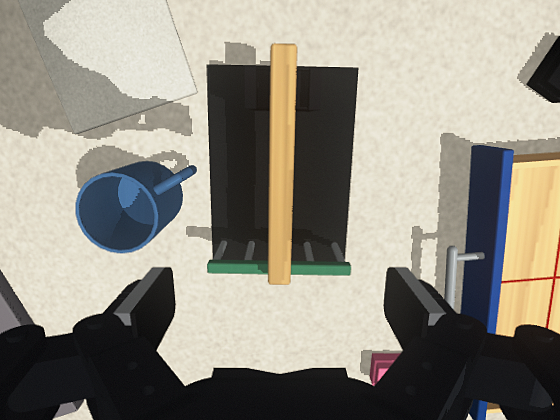

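{"fn": "apply_moves", "kwargs": {"commands": [[0.05,0.0008,-0.001,0.018,1],[0.1,0.0008,-0.001,0.018,1],[0.14,0.0008,-0.001,0.018,1],[0.17,0.0008,-0.001,0.018,1],[0.19,0.0008,-0.001,0.018,1],[0.198,0.0008,-0.001,0.018,1],[0.198,0.0008,-0.001,0.018,1],[0.198,0.0008,-0.001,0.018,1]], "newtons": 80}}

```text
time: 4.45
ee_pos: [0.4714, -0.4264, 0.0717]
tcp_rot: [-16.4, 89.8, -17.2]
wrist_force: [0.8, 0.1, -0.9]
opening: 0.0857
```

{"fn": "apply_moves", "kwargs": {"commands": [[0,0,0,0,-1],[0,0,0,0,-1],[0,0,0,0,-1],[0,0,0,0,-1],[0,0,0,0,-1],[0,0,0,0,-1],[0,0,0,0,-1],[0,0,0,0,-1],[0,0,0,0,-1],[0,0,0,0,-1]], "newtons": 80}}

```text
time: 5.45
ee_pos: [0.4715, -0.4266, 0.0721]
tcp_rot: [-23.7, 89.8, -24.5]
wrist_force: [-1.0, -1.3, 5.7]
opening: 0.0207
```

```bash
python3 - <<'E'
from h import *
to(.4702,-.4273,.22,89.05)
E
```

```text
at [ 0.4715 -0.4266  0.0721] jaw 89.17 q6 -41.3 F [-1.  -1.3  5.7] t 5.5 op 0.0207
shift [-0.1479 -0.0009 -0.0008] roll 0.002 deg -0.1 q6 after -41.3
```

```bash
cat >> h.py <<'E'
O=np.array([.5905,-.0351]); TH=np.radians(4.62); EX=np.array([-np.sin(TH),np.cos(TH)]); EY=np.array([-np.cos(TH),-np.sin(TH)])
def d2w(x,y): return O+EX*x+EY*y
def w2d(p): p=np.asarray(p)[...,:2]-O; return np.stack([p@EX,p@EY],-1)
GX=.0837; GZ=.0721
def rk(xd,yd,h):
    "shift/turn that brings the held rake's tips to drawer xd,yd and h above the floor, rake x along drawer x"
    o,T=pose(); R=T[:3,:3]; p=np.r_[d2w(xd-GX,yd),.016+h+GZ]; s=R.T@(p-T[:3,3])
    a0=np.degrees(np.arctan2(R[1,1],R[0,1])); d=(94.62+90-a0+180)%360-180
    t=T[:3,3]+GX*R[:,2]; td=w2d(t)
    print('tips now',td.round(4),'h',round(t[2]-GZ-.016,4),'jaw',round(a0,2),'F',np.round(o['wrist_force'],1),'t',round(o['time'],1),'q6',o['q'][5].round(1))
    print('shift',s.round(4),'roll',round(-np.radians(d),4))
E
python3 - <<'E'
from h import *
rk(.0795,0,.10)
E
```

```text
tips now [-0.3886  0.0669] h -0.0158 jaw 89.17 F [-1.  -1.3  5.7] t 5.5 q6 -41.3
shift [-0.1162  0.3889  0.1141] roll -1.666
```

{"fn": "apply_moves", "kwargs": {"commands": [[-0.05,0,0,0,-1],[-0.1,0,0,0,-1],[-0.15,0,0,0,-1],[-0.18,0,0,0,-1],[-0.18,0,0,0,-1]]}}

```text
time: 5.95
ee_pos: [0.4717, -0.427, 0.2568]
tcp_rot: [-34.8, 89.4, -35.7]
wrist_force: [0.1, 0.3, -0.8]
opening: 0.0209
```

```bash
python3 - <<'E'
from h import *
rk(.0795,0,.15)
c=shot('side'); cv2.imwrite('pics/s2.png',c['frame'][180:,200:])
E
```

```text
tips now [-0.389   0.0666] h 0.1693 jaw 89.17 F [ 0.1  0.3 -0.8] t 6.0 q6 -41.3
shift [0.0174 0.3895 0.1133] roll -1.6659
```

View pics/s2.png

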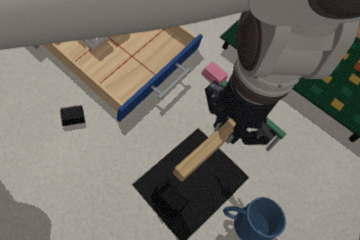

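{"fn": "apply_moves", "kwargs": {"commands": [[0.017,0.39,0.113,-1.666,-1],[0.017,0.39,0.113,-1.666,-1],[0.017,0.39,0.113,-1.666,-1],[0.017,0.39,0.113,-1.666,-1],[0.017,0.39,0.113,-1.666,-1],[0.017,0.39,0.113,-1.666,-1],[0.017,0.39,0.113,-1.666,-1],[0.017,0.39,0.113,-1.666,-1],[0.017,0.39,0.113,-1.666,-1],[0.017,0.39,0.113,-1.666,-1],[0.017,0.39,0.113,-1.666,-1],[0.017,0.39,0.113,-1.666,-1]]}}

```text
time: 7.2
ee_pos: [0.5896, -0.0381, 0.2335]
tcp_rot: [-156.5, 89.8, -61.7]
wrist_force: [0.0, 1.0, -1.6]
opening: 0.0207
```

{"fn": "apply_moves", "kwargs": {"commands": [[0,0,0,0,-1],[0,0,0,0,-1]]}}

```text
time: 7.4
ee_pos: [0.5892, -0.0383, 0.2322]
tcp_rot: [166.7, 89.8, -98.7]
wrist_force: [-0.1, 0.7, -2.2]
opening: 0.0206
```

```bash
python3 - <<'E'
from h import *
rk(.0795,0,.08)
C=cloud(shot('scene')); c=shot('scene'); P=cloud(c); I=c['frame']; cv2.imwrite('pics/s3.png',cv2.resize(I[150:330,120:340],(733,600),interpolation=cv2.INTER_CUBIC))
hsv=cv2.cvtColor(I,cv2.COLOR_BGR2HSV); H,S,V=[hsv[...,i].astype(int) for i in range(3)]; z=P[...,2]
m=(z>.14)&(z<.26)&(H>40)&(H<95)&(S>60)&(P[...,1]<.3)&(P[...,0]<.75)
q=P[m]; d=w2d(q); print(len(q)); 
if len(q): print(cv2.minAreaRect((d*1000).astype(np.float32)), np.percentile(q[:,2],[2,50,98]).round(3))
E
```

```text
tips now [0.0807 0.0016] h 0.1438 jaw -175.38 F [-0.1  0.7 -2.2] t 7.4 q6 -98.3
shift [ 0.0641 -0.0016 -0.001 ] roll 0.0
167
((78.2923355102539, -2.3103790283203125), (146.10870361328125, 9.154958724975586), 89.73405456542969) [0.228 0.237 0.241]
```

View pics/s3.png

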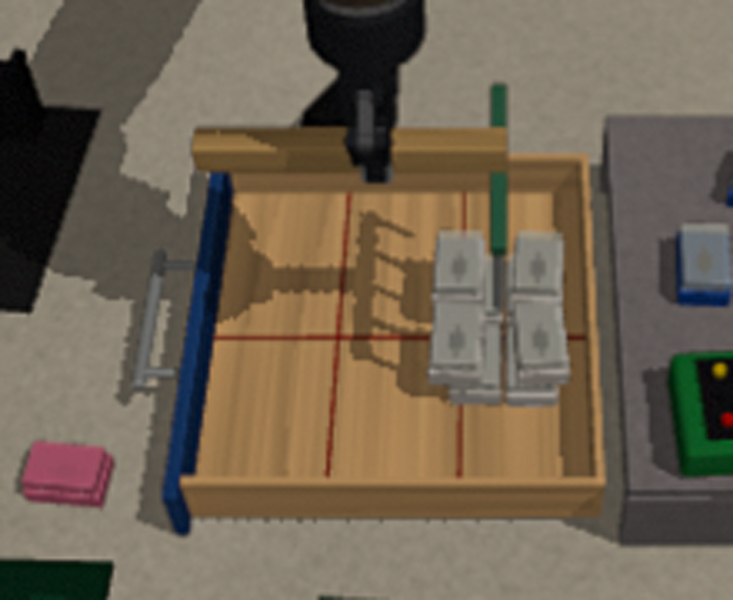

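{"fn": "apply_moves", "kwargs": {"commands": [[0.02,0.017,0,0,-1],[0.05,0.017,0,0,-1],[0.085,0.017,0,0,-1],[0.1,0.017,0,0,-1],[0.107,0.017,0,0,-1],[0.108,0.017,-0.002,0,-1],[0.108,0.017,-0.01,0,-1],[0.108,0.017,-0.018,0,-1],[0.108,0.017,-0.026,0,-1],[0.108,0.017,-0.034,0,-1],[0.108,0.017,-0.042,0,-1],[0.108,0.017,-0.048,0,-1]]}}

```text
time: 8.7
ee_pos: [0.5765, -0.0888, 0.1251]
tcp_rot: [-169.6, 89.8, -75.0]
wrist_force: [-0.1, 0.7, -0.3]
opening: 0.0209
```

```bash
python3 - <<'E'
from h import *
rk(.03,.017,.036)
c=shot('scene'); d=shot('side'); a=cv2.resize(c['frame'][180:320,150:320],(400,330),interpolation=cv2.INTER_CUBIC); b=cv2.resize(d['frame'][150:300,230:400],(400,330),interpolation=cv2.INTER_CUBIC)
cv2.imwrite('pics/s4.png',np.hstack([a,b]))
E
```

```text
tips now [0.0313 0.0183] h 0.0368 jaw -175.35 F [-0.1  0.7 -0.3] t 8.7 q6 -103.3
shift [ 0.001  -0.0013 -0.0013] roll 0.0005
```

View pics/s4.png

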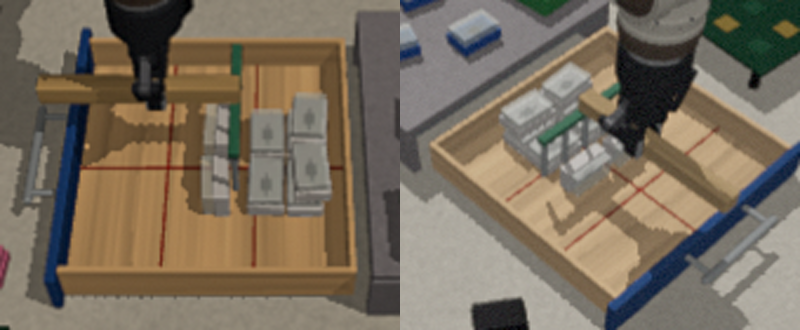

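{"fn": "apply_moves", "kwargs": {"commands": [[0.0,-0.001,0.002,0,-1],[0.012,-0.001,0.002,0,-1],[0.024,-0.001,0.002,0,-1],[0.031,-0.001,0.002,0,-1],[0.032,-0.001,0.001,0,-1],[0.032,-0.001,-0.008,0,-1],[0.032,-0.001,-0.018,0,-1],[0.032,-0.001,-0.028,0,-1],[0.032,-0.001,-0.038,0,-1],[0.032,-0.001,-0.048,0,-1],[0.032,-0.001,-0.058,0,-1],[0.032,-0.001,-0.068,0,-1]]}}

```text
time: 10.0
ee_pos: [0.5831, -0.1575, 0.0933]
tcp_rot: [-168.4, 89.8, -73.7]
wrist_force: [0.1, 1.4, -1.0]
opening: 0.0209
```

```bash
python3 - <<'E'
from h import *
rk(-.08,.017,.004)
E
```

```text
tips now [-0.0377  0.0172] h 0.005 jaw -175.39 F [ 0.1  1.4 -1. ] t 10.0 q6 -109.7
shift [ 0.0014 -0.0003 -0.0423] roll -0.0001
```

{"fn": "apply_moves", "kwargs": {"commands": [[0,0,-0.01,0,-1],[0,0,-0.02,0,-1],[0,0,-0.03,0,-1],[0,0,-0.042,0,-1],[0,0,-0.042,0,-1],[0,0,-0.03,0,-1],[-0.03,0,-0.02,0,-1],[-0.08,0,-0.02,0,-1],[-0.12,0,-0.02,0,-1],[-0.15,0,-0.02,0,-1],[-0.16,0,-0.02,0,-1]]}}

```text
time: 11.1
ee_pos: [0.5852, -0.176, 0.2572]
tcp_rot: [-131.7, 89.6, -37.0]
wrist_force: [-0.1, -0.0, -1.6]
opening: 0.0205
```

```bash
cat >> h.py <<'E'
def topd(cs,s=2,zoff=0):
    "drawer-frame ortho map: cols = drawer x (-170..190 mm), rows = drawer y (+170 top..-170), colour + height above floor (mm)"
    W,Hh=360//s,340//s; Z=np.full((Hh,W),-99.);C=np.zeros((Hh,W,3),np.uint8)
    for c in cs:
        P=cloud(c).reshape(-1,3);F=c['frame'].reshape(-1,3);k=np.isfinite(P).all(1)&(P[:,2]<.105);P=P[k];F=F[k];d=w2d(P)*1000
        i=((170-d[:,1])/s).astype(int);j=((d[:,0]+170)/s).astype(int);k=(i>=0)&(i<Hh)&(j>=0)&(j<W);i,j,h,F=i[k],j[k],(P[k,2]-.016)*1000,F[k]
        o=np.argsort(h);i,j,h,F=i[o],j[o],h[o],F[o]
        g=h>Z[i,j]; Z[i[g],j[g]]=h[g];C[i[g],j[g]]=F[g]
    return C,Z
def blocks(cs,amin=60,lo=20):
    "white/clear tops in the drawer: centre, size, angle and height in the drawer frame (mm)"
    for n,c in cs:
        P=cloud(c);hsv=cv2.cvtColor(c['frame'],cv2.COLOR_BGR2HSV);S=hsv[...,1].astype(int);V=hsv[...,2].astype(int)
        d=w2d(np.nan_to_num(P))*1000;h=(np.nan_to_num(P)[...,2]-.016)*1000
        for a,b,t in ((24,34,'L1'),(35,45,'side'),(52,64,'L2'),(64,90,'??')):
            m=(S<60)&(V>90)&(h>a)&(h<b)&(abs(d[...,0])<146)&(abs(d[...,1])<146)
            nn,lab=cv2.connectedComponents(m.astype(np.uint8),connectivity=4)
            for l in range(1,nn):
                q=d[lab==l]
                if len(q)<amin: continue
                (x,y),wh,an=cv2.minAreaRect(q.astype(np.float32)); print(n,t,len(q),'c',round(x),round(y),'wh',[round(k) for k in wh],'a',round(an),'h',np.percentile(h[lab==l],[5,50,95]).round())
E
python3 - <<'E'
from h import *
rk(.14,.017,.12)
a=shot('scene');b=shot('side'); w=shot('wrist'); blocks([('sc',a),('si',b),('w',w)])
C,Z=topd([a,b,w]); 
x=cv2.resize(a['frame'][180:320,150:320],(400,330),interpolation=cv2.INTER_CUBIC)
v=cv2.resize(w['frame'],(400,330))
cv2.imwrite('pics/s5.png',np.hstack([x,v]))
E
```

```text
tips now [-0.0563  0.0167] h 0.1687 jaw -175.33 F [-0.1 -0.  -1.6] t 11.1 q6 -111.3
shift [0.0482 0.0005 0.1965] roll 0.0008
sc L1 224 c 64 32 wh [54, 35] a 90 h [27. 30. 33.]
sc L1 253 c 61 -35 wh [57, 34] a 90 h [27. 30. 33.]
sc side 190 c -103 33 wh [60, 29] a 89 h [36. 40. 43.]
sc side 225 c -103 -35 wh [64, 30] a 90 h [36. 40. 43.]
sc L2 233 c 111 32 wh [55, 35] a 89 h [56. 60. 63.]
sc L2 284 c 112 -34 wh [36, 60] a 4 h [56. 60. 63.]
si L1 155 c 62 -32 wh [59, 37] a 89 h [25. 28. 30.]
si L1 204 c 63 35 wh [38, 57] a 1 h [25. 28. 31.]
si side 198 c -104 -35 wh [60, 31] a 89 h [36. 39. 42.]
si side 220 c -103 35 wh [60, 32] a 89 h [36. 39. 42.]
si L2 196 c 110 -32 wh [37, 58] a 4 h [54. 58. 61.]
si L2 206 c 110 36 wh [56, 38] a 89 h [54. 58. 61.]
w L1 168 c 61 -22 wh [11, 30] a 89 h [29. 30. 31.]
w L1 176 c 61 54 wh [29, 11] a 1 h [29. 30. 31.]
w side 1292 c -103 -40 wh [49, 30] a 89 h [37. 39. 41.]
w side 402 c -103 57 wh [29, 15] a 1 h [37. 39. 41.]
```

View pics/s5.png

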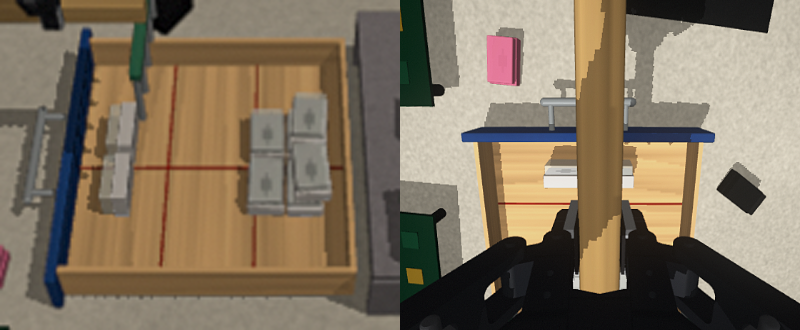

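{"fn": "apply_moves", "kwargs": {"commands": [[0.02,0,0.04,0,-1],[0.04,0,0.09,0,-1],[0.048,0,0.14,0,-1],[0.048,0,0.18,0,-1],[0.048,0,0.198,0,-1],[0.048,0,0.199,0,-1],[0.048,0,0.199,0,-1],[0.048,0,0.199,0,-1]]}}

```text
time: 12.05
ee_pos: [0.5683, 0.021, 0.2028]
tcp_rot: [154.3, 89.8, -111.1]
wrist_force: [-0.0, -0.2, -2.0]
opening: 0.0206
```

```bash
python3 - <<'E'
from h import *
rk(.1425,.017,.036)
c=shot('scene'); P=cloud(c); I=c['frame']; hsv=cv2.cvtColor(I,cv2.COLOR_BGR2HSV); H,S,V=[hsv[...,i].astype(int) for i in range(3)]; z=P[...,2]
m=(z>.17)&(z<.25)&(H>40)&(H<95)&(S>60)&(P[...,1]<.2)&(P[...,0]<.75)
print(cv2.minAreaRect((w2d(P[m])*1000).astype(np.float32)))
E
```

```text
tips now [0.1414 0.0176] h 0.1144 jaw -175.41 F [-0.  -0.2 -2. ] t 12.1 q6 -92.4
shift [ 0.0787 -0.0007  0.0013] roll -0.0004
((134.60302734375, 8.017807006835938), (125.1255874633789, 101.78560638427734), 47.9516487121582)
```

{"fn": "apply_moves", "kwargs": {"commands": [[0.03,0,0.001,0,-1],[0.055,0,0.001,0,-1],[0.07,0,0.001,0,-1],[0.078,0,0.001,0,-1],[0.078,0,0.001,0,-1]]}}

```text
time: 12.6
ee_pos: [0.568, 0.0211, 0.1244]
tcp_rot: [142.2, 89.8, -123.2]
wrist_force: [-0.5, -0.0, -2.0]
opening: 0.0208
```

```bash
python3 - <<'E'
from h import *
rk(.03,.017,.036)
a=shot('scene'); blocks([('sc',a)])
E
```

```text
tips now [0.1416 0.0178] h 0.0361 jaw -175.47 F [-0.5 -0.  -2. ] t 12.6 q6 -92.3
shift [ 0.0006 -0.0011 -0.1116] roll -0.0016
sc L1 239 c 64 32 wh [57, 35] a 90 h [26. 30. 33.]
sc L1 255 c 61 -35 wh [58, 34] a 90 h [26. 30. 33.]
sc side 186 c -103 31 wh [58, 30] a 90 h [36. 39. 43.]
sc side 223 c -103 -36 wh [63, 30] a 89 h [36. 39. 43.]
sc L2 186 c 111 26 wh [42, 34] a 88 h [55. 60. 63.]
sc L2 280 c 111 -32 wh [36, 66] a 4 h [56. 60. 63.]
```

{"fn": "apply_moves", "kwargs": {"commands": [[0,0,-0.006,0,-1],[0,0,-0.015,0,-1],[0,0,-0.025,0,-1],[0,0,-0.035,0,-1],[0,0,-0.045,0,-1],[0,0,-0.055,0,-1],[0,0,-0.065,0,-1],[0,0,-0.075,0,-1],[0,0,-0.085,0,-1],[0,0,-0.095,0,-1],[0,0,-0.105,0,-1],[0,0,-0.111,0,-1]]}}

```text
time: 13.85
ee_pos: [0.5772, -0.0905, 0.1257]
tcp_rot: [162.9, 89.8, -102.6]
wrist_force: [0.7, 0.5, -1.2]
opening: 0.0207
```

```bash
python3 - <<'E'
from h import *
rk(.03,.017,.036)
a=shot('scene'); b=shot('side'); blocks([('sc',a),('si',b)],30)
x=cv2.resize(a['frame'][180:320,150:320],(400,330),interpolation=cv2.INTER_CUBIC); y=cv2.resize(b['frame'][150:300,230:400],(400,330),interpolation=cv2.INTER_CUBIC)
cv2.imwrite('pics/s6.png',np.hstack([x,y]))
E
```

```text
tips now [0.0296 0.0175] h 0.0373 jaw -175.49 F [ 0.7  0.5 -1.2] t 13.8 q6 -103.3
shift [ 0.0016 -0.0007  0.0004] roll -0.0019
sc L1 231 c 63 31 wh [57, 35] a 90 h [26. 30. 33.]
sc L1 220 c 107 31 wh [56, 35] a 90 h [26. 30. 33.]
sc L1 256 c 63 -35 wh [57, 36] a 86 h [27. 30. 33.]
sc L1 268 c 106 -36 wh [60, 34] a 90 h [26. 30. 33.]
sc side 185 c -103 32 wh [29, 58] a 1 h [36. 39. 43.]
sc side 385 c 4 -1 wh [29, 126] a 2 h [36. 40. 43.]
sc side 224 c -103 -35 wh [30, 62] a 0 h [36. 39. 43.]
si L1 156 c 105 -34 wh [37, 58] a 4 h [25. 28. 32.]
si L1 192 c 105 35 wh [38, 59] a 1 h [25. 28. 31.]
si L1 41 c 53 43 wh [14, 35] a 45 h [26. 28. 30.]
si side 35 c 6 -9 wh [28, 15] a 11 h [35. 38. 41.]
si side 176 c 7 37 wh [60, 37] a 85 h [35. 38. 41.]
si side 57 c -103 -13 wh [30, 16] a 5 h [36. 39. 42.]
si side 218 c -103 35 wh [61, 31] a 89 h [36. 39. 42.]
```

View pics/s6.png

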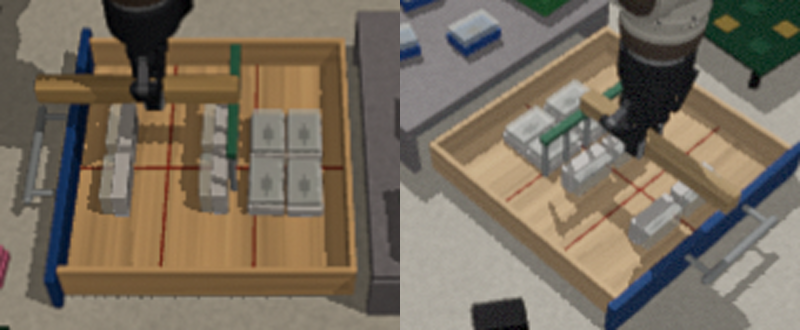

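{"fn": "apply_moves", "kwargs": {"commands": [[-0.02,0,0.002,0,-1],[-0.07,0,0.002,0,-1],[-0.12,0,0.002,0,-1],[-0.135,0,0.002,0,-1],[-0.135,0,0.002,0,-1]]}}

```text
time: 14.45
ee_pos: [0.5781, -0.0876, 0.2638]
tcp_rot: [-135.8, 89.7, -41.3]
wrist_force: [0.9, -0.9, -2.2]
opening: 0.0209
```

```bash
python3 - <<'E'
from h import *
to(.4715,-.4266,.25)
o,T=pose(); print('roll',np.radians(-175.45+360-89.17))
E
```

```text
at [ 0.5781 -0.0876  0.2638] jaw -175.49 q6 -103.0 F [ 0.9 -0.9 -2.2] t 14.4 op 0.0209
shift [ 0.0146  0.133  -0.3295] roll -0.0 deg 0 q6 after -136.6
roll 1.6646950405521916
```

{"fn": "apply_moves", "kwargs": {"commands": [[0.01,0.133,-0.3295,1.664,-1],[0.01,0.133,-0.3295,1.664,-1],[0.01,0.133,-0.3295,1.664,-1],[0.01,0.133,-0.3295,1.664,-1],[0.01,0.133,-0.3295,1.664,-1],[0.01,0.133,-0.3295,1.664,-1],[0.01,0.133,-0.3295,1.664,-1],[0.01,0.133,-0.3295,1.664,-1],[0.01,0.133,-0.3295,1.664,-1],[0.01,0.133,-0.3295,1.664,-1],[0.01,0.133,-0.3295,1.664,-1],[0.01,0.133,-0.3295,1.664,-1]]}}

```text
time: 15.65
ee_pos: [0.4712, -0.4263, 0.2525]
tcp_rot: [-38.8, 89.8, -39.8]
wrist_force: [0.2, 0.2, -0.4]
opening: 0.0208
```

{"fn": "apply_moves", "kwargs": {"commands": [[0,0,0,0,-1],[0,0,0,0,-1],[0,0,0,0,-1]]}}

```text
time: 15.95
ee_pos: [0.4712, -0.4261, 0.252]
tcp_rot: [-38.4, 89.9, -39.2]
wrist_force: [0.2, 0.6, -1.1]
opening: 0.0204
```

```bash
python3 - <<'E'
from h import *
to(.4715,-.4266,.0725,89.17)
E
```

```text
at [ 0.4712 -0.4261  0.252 ] jaw 89.15 q6 -41.3 F [ 0.2  0.6 -1.1] t 15.9 op 0.0204
shift [ 1.795e-01 -2.000e-04 -1.000e-04] roll -0.0004 deg 0.0 q6 after -41.3
```

{"fn": "apply_moves", "kwargs": {"commands": [[0.05,0,0,0,-1],[0.1,0,0,0,-1],[0.14,0,0,0,-1],[0.16,0,0,0,-1],[0.17,0,0,0,-1],[0.176,0,0,0,-1],[0.18,0,0,0,-1],[0.18,0,0,0,-1],[0.18,0,0,0,-1]]}}

```text
time: 16.85
ee_pos: [0.472, -0.4268, 0.0732]
tcp_rot: [-39.7, 89.8, -40.5]
wrist_force: [-0.1, 0.4, -1.3]
opening: 0.0207
```

{"fn": "apply_moves", "kwargs": {"commands": [[0,0,0,0,0],[0,0,0,0,0],[0,0,0,0,0.5],[0,0,0,0,0.5],[0,0,0,0,0.5],[-0.01,0,0,0,0.5],[-0.05,0,0,0,0.5],[-0.1,0,0,0,0.5],[-0.15,0,0,0,0.5],[-0.19,0,0,0,0.5],[-0.19,0,0,0,0.5]]}}

```text
time: 17.95
ee_pos: [0.4723, -0.427, 0.2709]
tcp_rot: [-40.8, 89.2, -41.6]
wrist_force: [0.6, -0.4, 0.2]
opening: 0.064
```

```bash
python3 - <<'E'
from h import *
to(.4702,-.2,.30,90)
c=shot('wrist'); I=c['frame']; P=cloud(c); hsv=cv2.cvtColor(I,cv2.COLOR_BGR2HSV); H,S,V=[hsv[...,i].astype(int) for i in range(3)]; z=P[...,2]
for n,m in (('handle',(z>.09)&(z<.112)&(H>8)&(H<25)&(S>70)),('bar',(z>.066)&(z<.085)&(H>40)&(H<95)&(S>70)&(P[...,0]>.5))):
    print(n,m.sum(),cv2.minAreaRect((P[m][:,:2]*1000).astype(np.float32)),np.percentile(P[m][:,2],[2,50,98]).round(3))
E
```

```text
at [ 0.4723 -0.427   0.2709] jaw 89.15 q6 -41.3 F [ 0.6 -0.4  0.2] t 17.9 op 0.064
shift [-0.0312  0.2267 -0.0051] roll -0.0147 deg 0.8 q6 after -23.0
handle 5850 ((453.95574951171875, -427.0734558105469), (22.099365234375, 213.16087341308594), 89.05323028564453) [0.098 0.1   0.102]
bar 1489 ((555.1968383789062, -429.0245666503906), (145.58995056152344, 11.883179664611816), 89.02964782714844) [0.068 0.076 0.078]
```

{"fn": "apply_moves", "kwargs": {"commands": [[-0.04,0.1,0,0,0.8],[-0.04,0.3,0,0,0.8],[-0.04,0.677,0,0,0.8],[-0.04,0.677,0,0,0.8],[-0.04,0.677,0,0,0.8],[-0.04,0.677,0,0,0.8],[-0.04,0.677,0,0,0.8],[-0.04,0.677,0,0,0.8],[-0.04,0.677,0,0,0.8],[-0.04,0.677,0,0,0.8],[-0.04,0.677,0,0,0.8],[-0.04,0.677,0,0,0.8]]}}

```text
time: 19.2
ee_pos: [0.4798, 0.1711, 0.3001]
tcp_rot: [-45.7, 89.4, -46.6]
wrist_force: [0.3, -0.4, 0.1]
opening: 0.0768
```

{"fn": "apply_moves", "kwargs": {"commands": [[0,0.1,0,0,0.8],[0,0.1,0,0,0.8],[0,0.1,0,0,0.8],[0,0.1,0,0,0.8],[0,0.1,0,0,0.8]]}}

```text
time: 19.7
ee_pos: [0.4811, 0.2704, 0.299]
tcp_rot: [-52.1, 89.4, -53.0]
wrist_force: [0.1, 0.7, 0.5]
opening: 0.0768
```

```bash
cat >> h.py <<'E'
def blues(c):
    P=cloud(c); z=P[...,2]; m=(z>.113)&(z<.125)&(P[...,1]>.1)&(P[...,1]<.48)&(P[...,0]<.635)&(P[...,0]>.3)
    nn,lab=cv2.connectedComponents(m.astype(np.uint8))
    for l in range(1,nn):
        q=P[lab==l]
        if len(q)<50: continue
        (x,y),(w,h),a=cv2.minAreaRect((q[:,:2]*1000).astype(np.float32)); jaw=a if w<h else a-90
        print('blue',len(q),'c',round(x,1),round(y,1),'wh',round(w),round(h),'jaw',round(jaw%180,1))
E
python3 - <<'E'
from h import *
to(.470,.246,.2,75.1); c=shot('wrist'); blues(c); print('scene'); blues(shot('scene')); cv2.imwrite('pics/w3.png',c['frame'])
E
```

```text
at [0.4811 0.2704 0.299 ] jaw 89.15 q6 30.5 F [0.1 0.7 0.5] t 19.7 op 0.0768
shift [ 0.0991 -0.0237 -0.0113] roll 0.2452 deg -14.0 q6 after 42.5
blue 2163 c 507.9 243.2 wh 36 56 jaw 74.6
blue 1993 c 556.4 317.4 wh 36 57 jaw 81.9
blue 1984 c 563.0 200.4 wh 56 37 jaw 91.6
scene
blue 507 c 535.8 218.8 wh 57 131 jaw 58.0
blue 279 c 556.7 315.1 wh 36 60 jaw 83.6
```

{"fn": "apply_moves", "kwargs": {"commands": [[0.05,-0.027,0.0273,0.15,0.8],[0.1,-0.027,0.0273,0.254,0.8],[0.14,-0.027,0.0273,0.254,0.8],[0.17,-0.027,0.0273,0.254,0.8],[0.19,-0.027,0.0273,0.254,0.8],[0.202,-0.027,0.0273,0.254,0.8],[0.21,-0.027,0.0273,0.254,0.8],[0.21,-0.027,0.0273,0.254,0.8]], "newtons": 30}}

```text
time: 20.6
ee_pos: [0.5097, 0.2404, 0.0898]
tcp_rot: [-32.2, 89.4, -47.7]
wrist_force: [0.5, 0.1, -0.1]
opening: 0.0765
```

{"fn": "apply_moves", "kwargs": {"commands": [[0,0,0,0,-1],[0,0,0,0,-1],[0,0,0,0,-1],[0,0,0,0,-1],[0,0,0,0,-1],[0,0,0,0,-1],[-0.03,0,0,0,-1],[-0.07,0,0,0,-1],[-0.1,0,0,0,-1],[-0.1,0,0,0,-1]], "newtons": 30}}

```text
time: 21.6
ee_pos: [0.5104, 0.2419, 0.1947]
tcp_rot: [-3.4, 89.2, -18.9]
wrist_force: [0.6, 0.4, -0.7]
opening: 0.0397
```

```bash
python3 - <<'E'
from h import *
p=d2w(-.09,.105); print(p); to(p[0],p[1],.10,94.6)
print(d2w(0,.105),d2w(.09,.105))
E
```

```text
[ 0.49309038 -0.13326499]
at [0.5104 0.2419 0.1947] jaw 74.49 q6 41.1 F [ 0.6  0.4 -0.7] t 21.6 op 0.0397
shift [ 0.0961 -0.3661  0.0823] roll -0.351 deg 20.1 q6 after -19.7
[ 0.48584116 -0.04355742] [0.47859195 0.04615015]
```

{"fn": "apply_moves", "kwargs": {"commands": [[0,-0.366,0.0823,-0.351,-1],[0,-0.366,0.0823,-0.351,-1],[0,-0.366,0.0823,-0.351,-1],[0,-0.366,0.0823,-0.351,-1],[0,-0.366,0.0823,-0.351,-1],[0,-0.366,0.0823,-0.351,-1],[0,-0.366,0.0823,-0.351,-1],[0.03,-0.366,0.0823,-0.351,-1],[0.05,-0.366,0.0823,-0.351,-1],[0.07,-0.366,0.0823,-0.351,-1],[0.09,-0.366,0.0823,-0.351,-1],[0.09,-0.366,0.0823,-0.351,-1]]}}

```text
time: 22.8
ee_pos: [0.4913, -0.1328, 0.1029]
tcp_rot: [-25.3, 89.5, -20.8]
wrist_force: [-0.5, 0.4, 0.3]
opening: 0.0394
```

```bash
python3 - <<'E'
from h import *
p=d2w(-.09,.105); to(p[0],p[1],.018,94.6)
E
```

```text
at [ 0.4913 -0.1328  0.1029] jaw 94.58 q6 -19.7 F [-0.5  0.4  0.3] t 22.8 op 0.0394
shift [ 0.0849 -0.0003  0.0011] roll -0.0003 deg 0.0 q6 after -19.7
```

{"fn": "apply_moves", "kwargs": {"commands": [[0.03,0,0.001,0,-1],[0.055,0,0.001,0,-1],[0.072,0,0.001,0,-1],[0.08,0,0.001,0,-1],[0.085,0,0.001,0,-1],[0.085,0,0.001,0,-1],[0.085,0,0.001,0,-1]]}}

```text
time: 23.5
ee_pos: [0.4935, -0.1331, 0.0189]
tcp_rot: [-24.9, 89.4, -20.3]
wrist_force: [0.1, 0.4, 0.0]
opening: 0.0392
```

{"fn": "apply_moves", "kwargs": {"commands": [[0,0,0,0,0.3],[0,0,0,0,0.3],[0,0,0,0,0.3],[-0.02,0,0,0,0.3],[-0.06,0,0,0,0.3],[-0.11,0,0,0,0.3],[-0.16,0,0,0,0.4],[-0.2,0,0,0,0.8],[-0.25,0,0,0,0.8],[-0.25,0,0,0,0.8]]}}

```text
time: 24.5
ee_pos: [0.4926, -0.1327, 0.276]
tcp_rot: [-22.1, 88.9, -17.5]
wrist_force: [-0.6, -0.5, -0.1]
opening: 0.0768
```

```bash
cat >> h.py <<'E'
def dblue(c):
    P=cloud(c); d=w2d(np.nan_to_num(P))*1000; h=(np.nan_to_num(P)[...,2]-.016)*1000
    m=(h>24)&(h<45)&(d[...,1]>68)&(d[...,1]<143)&(abs(d[...,0])<142)
    nn,lab=cv2.connectedComponents(m.astype(np.uint8))
    for l in range(1,nn):
        q=d[lab==l]
        if len(q)>60: print('in drawer y>68',len(q),[np.round(v) for v in cv2.minAreaRect(q.astype(np.float32))],'h',np.median(h[lab==l]).round())
E
python3 - <<'E'
from h import *
to(.563,.2004,.25,91.6); a=shot('scene'); b=shot('side'); dblue(a); dblue(b); blues(a); blocks([('sc',a)],100)
E
```

```text
at [ 0.4926 -0.1327  0.276 ] jaw 94.59 q6 -19.6 F [-0.6 -0.5 -0.1] t 24.5 op 0.0768
shift [0.0254 0.3265 0.0963] roll 0.0521 deg -3.0 q6 after 18.0
in drawer y>68 221 [array([-91., 107.]), array([61., 36.]), np.float64(89.0)] h 30.0
in drawer y>68 270 [array([-91., 107.]), array([58., 38.]), np.float64(90.0)] h 30.0
blue 277 c 564.6 200.8 wh 58 35 jaw 90.9
blue 281 c 557.7 315.4 wh 36 61 jaw 84.9
sc L1 188 c -92 105 wh [55, 35] a 86 h [27. 30. 33.]
sc L1 226 c 63 31 wh [54, 35] a 90 h [26. 30. 33.]
sc L1 217 c 106 32 wh [35, 54] a 1 h [27. 30. 33.]
sc L1 254 c 63 -35 wh [57, 36] a 90 h [27. 30. 33.]
sc L1 260 c 106 -37 wh [58, 34] a 90 h [26. 30. 33.]
sc side 201 c -103 33 wh [29, 61] a 1 h [36. 39. 43.]
sc side 185 c 7 34 wh [62, 29] a 87 h [37. 40. 43.]
sc side 225 c -103 -35 wh [62, 30] a 88 h [36. 39. 43.]
sc side 220 c 5 -35 wh [28, 60] a 2 h [36. 40. 43.]
```

{"fn": "apply_moves", "kwargs": {"commands": [[0,0.3265,0.0965,0.052,0.8],[0,0.3265,0.0965,0.052,0.8],[0,0.3265,0.0965,0.052,0.8],[0,0.3265,0.0965,0.052,0.8],[0,0.3265,0.0965,0.052,0.8],[0,0.3265,0.0965,0.052,0.8],[0,0.3265,0.0965,0.052,0.8],[0.04,0.3265,0.0965,0.052,0.8],[0.08,0.3265,0.0965,0.052,0.8],[0.11,0.3265,0.0965,0.052,0.8],[0.11,0.3265,0.0965,0.052,0.8]]}}

```text
time: 25.7
ee_pos: [0.5604, 0.1995, 0.1533]
tcp_rot: [-73.5, 89.6, -71.8]
wrist_force: [0.4, -0.6, -0.4]
opening: 0.0765
```

```bash
python3 - <<'E'
from h import *
blues(shot('scene')); to(.5632,.2004,.089,91.4)
E
```

```text
blue 278 c 564.0 201.0 wh 36 59 jaw 89.9
blue 276 c 557.0 315.8 wh 37 60 jaw 82.6
at [0.5615 0.1997 0.1568] jaw 91.61 q6 18.2 F [-0.5  0.2  2. ] t 25.8 op 0.0768
shift [0.0678 0.0011 0.0013] roll 0.0036 deg -0.2 q6 after 18.2
```

{"fn": "apply_moves", "kwargs": {"commands": [[0.03,0.001,0.001,0,0.8],[0.052,0.001,0.001,0,0.8],[0.062,0.001,0.001,0,0.8],[0.068,0.001,0.001,0,0.8],[0.068,0.001,0.001,0,0.8],[0.068,0.001,0.001,0,0.8]], "newtons": 30}}

```text
time: 26.35
ee_pos: [0.5635, 0.2005, 0.0903]
tcp_rot: [-35.4, 89.4, -33.8]
wrist_force: [-0.2, -0.2, 0.1]
opening: 0.0769
```

{"fn": "apply_moves", "kwargs": {"commands": [[0,0,0,0,-1],[0,0,0,0,-1],[0,0,0,0,-1],[0,0,0,0,-1],[0,0,0,0,-1],[0,0,0,0,-1],[-0.03,0,0,0,-1],[-0.07,0,0,0,-1],[-0.1,0,0,0,-1],[-0.1,0,0,0,-1]], "newtons": 30}}

```text
time: 27.35
ee_pos: [0.564, 0.2016, 0.195]
tcp_rot: [-14.1, 89.2, -12.5]
wrist_force: [0.5, 0.9, -0.7]
opening: 0.0394
```

```bash
python3 - <<'E'
from h import *
p=d2w(0,.105); to(p[0],p[1],.10,94.6)
E
```

```text
at [0.564  0.2016 0.195 ] jaw 91.61 q6 18.3 F [ 0.5  0.9 -0.7] t 27.4 op 0.0394
shift [ 0.0947 -0.2425 -0.0864] roll -0.0522 deg 3.0 q6 after -9.7
```

{"fn": "apply_moves", "kwargs": {"commands": [[0,-0.2425,-0.0864,-0.052,-1],[0,-0.2425,-0.0864,-0.052,-1],[0,-0.2425,-0.0864,-0.052,-1],[0,-0.2425,-0.0864,-0.052,-1],[0,-0.2425,-0.0864,-0.052,-1],[0,-0.2425,-0.0864,-0.052,-1],[0.03,-0.2425,-0.0864,-0.052,-1],[0.06,-0.2425,-0.0864,-0.052,-1],[0.09,-0.2425,-0.0864,-0.052,-1],[0.09,-0.2425,-0.0864,-0.052,-1]]}}

```text
time: 28.35
ee_pos: [0.4834, -0.043, 0.1002]
tcp_rot: [-22.9, 89.6, -18.3]
wrist_force: [-1.0, 0.6, -1.4]
opening: 0.0395
```

```bash
python3 - <<'E'
from h import *
p=d2w(0,.105); to(p[0],p[1],.018,94.6)
E
```

```text
at [ 0.4834 -0.043   0.1002] jaw 94.6 q6 -9.6 F [-1.   0.6 -1.4] t 28.4 op 0.0395
shift [ 0.0822 -0.0005  0.0018] roll -0.0 deg 0.0 q6 after -9.7
```

{"fn": "apply_moves", "kwargs": {"commands": [[0.03,0,0.001,0,-1],[0.055,0,0.001,0,-1],[0.07,0,0.001,0,-1],[0.078,0,0.001,0,-1],[0.082,0,0.001,0,-1],[0.082,0,0.001,0,-1],[0.082,0,0.001,0,-1]]}}

```text
time: 29.05
ee_pos: [0.4856, -0.0431, 0.0193]
tcp_rot: [-20.5, 89.5, -15.9]
wrist_force: [-0.7, -0.4, 0.6]
opening: 0.0395
```

{"fn": "apply_moves", "kwargs": {"commands": [[0,0,0,0,0.3],[0,0,0,0,0.3],[0,0,0,0,0.3],[-0.02,0,0,0,0.3],[-0.06,0,0,0,0.3],[-0.11,0,0,0,0.3],[-0.16,0,0,0,0.4],[-0.2,0,0,0,0.8],[-0.25,0,0,0,0.8],[-0.25,0,0,0,0.8]]}}

```text
time: 30.05
ee_pos: [0.4849, -0.0427, 0.2762]
tcp_rot: [-15.0, 88.9, -10.4]
wrist_force: [-0.5, 0.2, -0.3]
opening: 0.0768
```

```bash
python3 - <<'E'
from h import *
a=shot('scene'); dblue(a); blues(a); to(.5568,.3165,.25,82.5)
E
```

```text
in drawer y>68 229 [array([-91., 106.]), array([36., 62.]), np.float64(0.0)] h 30.0
in drawer y>68 215 [array([ -0., 104.]), array([36., 58.]), np.float64(1.0)] h 30.0
blue 281 c 558.7 315.5 wh 37 60 jaw 83.3
at [ 0.4846 -0.0426  0.2728] jaw 94.6 q6 -9.6 F [-0.1 -0.5 -1.4] t 30.1 op 0.077
shift [0.0228 0.3523 0.1004] roll 0.2111 deg -12.1 q6 after 37.1
```

{"fn": "apply_moves", "kwargs": {"commands": [[0,0.352,0.101,0.21,0.8],[0,0.352,0.101,0.21,0.8],[0,0.352,0.101,0.21,0.8],[0,0.352,0.101,0.21,0.8],[0,0.352,0.101,0.21,0.8],[0,0.352,0.101,0.21,0.8],[0,0.352,0.101,0.21,0.8],[0,0.352,0.101,0.21,0.8],[0.04,0.352,0.101,0.21,0.8],[0.08,0.352,0.101,0.21,0.8],[0.11,0.352,0.101,0.21,0.8],[0.11,0.352,0.101,0.21,0.8]]}}

```text
time: 31.3
ee_pos: [0.5564, 0.3148, 0.1566]
tcp_rot: [-43.0, 89.4, -50.4]
wrist_force: [0.8, -1.1, 0.3]
opening: 0.0772
```

```bash
python3 - <<'E'
from h import *
blues(shot('scene')); to(.557,.3165,.089,82.5)
E
```

```text
blue 279 c 558.1 315.3 wh 37 59 jaw 83.5
at [0.5573 0.3152 0.1602] jaw 82.56 q6 37.2 F [-0.1 -0.1  1.2] t 31.4 op 0.0769
shift [ 0.0711  0.0015 -0.0013] roll 0.0011 deg -0.1 q6 after 37.1
```

{"fn": "apply_moves", "kwargs": {"commands": [[0.03,0.001,0,0,0.8],[0.052,0.001,0,0,0.8],[0.064,0.001,0,0,0.8],[0.071,0.001,0,0,0.8],[0.071,0.001,0,0,0.8],[0.071,0.001,0,0,0.8]], "newtons": 30}}

```text
time: 31.95
ee_pos: [0.5587, 0.3162, 0.0907]
tcp_rot: [-14.7, 89.3, -22.2]
wrist_force: [0.1, 0.8, 1.3]
opening: 0.0768
```

{"fn": "apply_moves", "kwargs": {"commands": [[0,0,0,0,-1],[0,0,0,0,-1],[0,0,0,0,-1],[0,0,0,0,-1],[0,0,0,0,-1],[0,0,0,0,-1],[-0.03,0,0,0,-1],[-0.07,0,0,0,-1],[-0.1,0,0,0,-1],[-0.1,0,0,0,-1]], "newtons": 30}}

```text
time: 32.95
ee_pos: [0.5588, 0.3173, 0.1957]
tcp_rot: [2.9, 89.0, -4.5]
wrist_force: [-0.3, -0.2, -0.5]
opening: 0.0395
```

```bash
python3 - <<'E'
from h import *
p=d2w(.09,.105); to(p[0],p[1],.10,94.6)
E
```

```text
at [0.5588 0.3173 0.1957] jaw 82.57 q6 37.3 F [-0.3 -0.2 -0.5] t 33.0 op 0.0395
shift [ 0.0947 -0.2794 -0.0461] roll -0.21 deg 12.0 q6 after 0.9
```

{"fn": "apply_moves", "kwargs": {"commands": [[0,-0.279,-0.045,-0.21,-1],[0,-0.279,-0.045,-0.21,-1],[0,-0.279,-0.045,-0.21,-1],[0,-0.279,-0.045,-0.21,-1],[0,-0.279,-0.045,-0.21,-1],[0,-0.279,-0.045,-0.21,-1],[0.0,-0.279,-0.045,-0.21,-1],[0.03,-0.279,-0.045,-0.21,-1],[0.06,-0.279,-0.045,-0.21,-1],[0.09,-0.279,-0.045,-0.21,-1],[0.09,-0.279,-0.045,-0.21,-1]]}}

```text
time: 34.05
ee_pos: [0.4773, 0.0466, 0.1003]
tcp_rot: [-14.8, 89.4, -10.2]
wrist_force: [-0.8, 0.4, -0.0]
opening: 0.0396
```

```bash
python3 - <<'E'
from h import *
p=d2w(.09,.105); to(p[0],p[1],.018,94.6)
E
```

```text
at [0.4773 0.0466 0.1003] jaw 94.62 q6 1.1 F [-0.8  0.4 -0. ] t 34.0 op 0.0396
shift [ 0.0823 -0.0003  0.0004] roll 0.0003 deg -0.0 q6 after 0.9
```

{"fn": "apply_moves", "kwargs": {"commands": [[0.03,0,0,0,-1],[0.055,0,0,0,-1],[0.07,0,0,0,-1],[0.078,0,0,0,-1],[0.082,0,0,0,-1],[0.082,0,0,0,-1],[0.082,0,0,0,-1]]}}

```text
time: 34.75
ee_pos: [0.4788, 0.0466, 0.0194]
tcp_rot: [-13.0, 89.3, -8.4]
wrist_force: [-0.1, -0.6, -0.2]
opening: 0.0395
```

{"fn": "apply_moves", "kwargs": {"commands": [[0,0,0,0,0.3],[0,0,0,0,0.3],[0,0,0,0,0.3],[-0.02,0,0,0,0.3],[-0.06,0,0,0,0.3],[-0.11,0,0,0,0.3],[-0.16,0,0,0,0],[-0.2,0,0,0,-1],[-0.25,0,0,0,-1],[-0.25,0,0,0,-1]]}}

```text
time: 35.75
ee_pos: [0.4773, 0.0471, 0.2762]
tcp_rot: [-6.7, 88.8, -2.1]
wrist_force: [0.1, -0.4, 0.5]
opening: 0.0006
```

```bash
python3 - <<'E'
from h import *
p=d2w(-.26,0); to(p[0],p[1],.20,4.7); print(p)
E
```

```text
at [0.4773 0.0471 0.2762] jaw 94.62 q6 1.1 F [ 0.1 -0.4  0.5] t 35.8 op 0.0006
shift [ 0.0794 -0.3509  0.1046] roll 1.5693 deg -89.9 q6 after 59.6
[ 0.61144218 -0.29425521]
```

{"fn": "apply_moves", "kwargs": {"commands": [[0.05,-0.351,0.105,1.569,-1],[0.05,-0.351,0.105,1.569,-1],[0.05,-0.351,0.105,1.569,-1],[0.05,-0.351,0.105,1.569,-1],[0.05,-0.351,0.105,1.569,-1],[0.05,-0.351,0.105,1.569,-1],[0.05,-0.351,0.105,1.569,-1],[0.05,-0.351,0.105,1.569,-1],[0.05,-0.351,0.105,1.569,-1],[0.05,-0.351,0.105,1.569,-1],[0.05,-0.351,0.105,1.569,-1],[0.05,-0.351,0.105,1.569,-1]]}}

```text
time: 36.95
ee_pos: [0.6112, -0.2944, 0.2289]
tcp_rot: [83.9, 88.8, -1.4]
wrist_force: [-0.3, -0.2, 0.7]
opening: -0.0002
```

```bash
python3 - <<'E'
from h import *
p=d2w(-.26,0); to(p[0],p[1],.030,4.7)
a=shot('scene');b=shot('side'); blocks([('sc',a)],100); print('--'); dblue(a); dblue(b); blues(a); blues(b)
for n,c in (('sc',a),('si',b)):
    P=cloud(c);I=c['frame']; hsv=cv2.cvtColor(I,cv2.COLOR_BGR2HSV); H,S,V=[hsv[...,i].astype(int) for i in range(3)]; z=P[...,2]
    m=(z>.09)&(z<.112)&(H>8)&(H<25)&(S>70)&(P[...,1]<-.35)&(P[...,0]<.6); print(n,'rake',m.sum(),cv2.minAreaRect((P[m][:,:2]*1000).astype(np.float32)))
    P2=cloud(c); d=w2d(np.nan_to_num(P2))*1000; h=np.nan_to_num(z)*1000
    m=(S<60)&(d[...,0]<-175)&(d[...,0]>-215)&(abs(d[...,1])<70)&(h>38)&(h<56); q=d[m]; print(n,'bar',m.sum(),np.percentile(q,[2,50,98],axis=0).round(1).tolist() if m.sum() else '',np.median(h[m]) if m.sum() else '')
cv2.imwrite('pics/s7.png',cv2.resize(a['frame'][150:330,40:460],(800,343),interpolation=cv2.INTER_CUBIC))
E
```

```text
at [ 0.6112 -0.2944  0.2289] jaw 4.66 q6 59.4 F [-0.3 -0.2  0.7] t 37.0 op -0.0002
shift [ 0.1989 -0.0039 -0.0006] roll -0.0007 deg 0.0 q6 after 59.6
sc L1 194 c -91 104 wh [56, 35] a 88 h [27. 31. 33.]
sc L1 188 c -1 103 wh [55, 35] a 89 h [27. 30. 33.]
sc L1 193 c 90 105 wh [55, 34] a 89 h [26. 30. 33.]
sc L1 240 c 64 32 wh [35, 58] a 1 h [27. 30. 33.]
sc L1 223 c 107 33 wh [59, 35] a 90 h [26. 30. 33.]
sc L1 258 c 63 -35 wh [58, 36] a 86 h [27. 30. 33.]
sc L1 265 c 106 -36 wh [60, 34] a 90 h [27. 30. 33.]
sc side 198 c -103 33 wh [63, 30] a 90 h [36. 40. 43.]
sc side 198 c 6 34 wh [27, 62] a 2 h [37. 40. 43.]
sc side 226 c -103 -36 wh [61, 30] a 89 h [36. 39. 43.]
sc side 218 c 5 -34 wh [29, 59] a 2 h [36. 40. 43.]
--
in drawer y>68 223 [array([-91., 106.]), array([61., 37.]), np.float64(90.0)] h 30.0
in drawer y>68 219 [array([ 90., 107.]), array([34., 59.]), np.float64(0.0)] h 30.0
in drawer y>68 217 [array([ -0., 103.]), array([55., 36.]), np.float64(88.0)] h 30.0
in drawer y>68 216 [array([ 88., 108.]), array([58., 38.]), np.float64(88.0)] h 28.0
in drawer y>68 230 [array([ -0., 106.]), array([37., 57.]), np.float64(1.0)] h 30.0
in drawer y>68 275 [array([-91., 108.]), array([56., 37.]), np.float64(90.0)] h 30.0
sc rake 265 ((507.26043701171875, -427.25994873046875), (24.323692321777344, 113.580322265625), 88.39167022705078)
sc bar 218 [[-203.2, -64.5], [-195.9, -8.2], [-176.9, 57.3]] 49.53019586538365
si rake 1036 ((452.25274658203125, -427.010009765625), (23.29458236694336, 213.55137634277344), 88.94561004638672)
si bar 215 [[-202.9, -59.2], [-197.1, 9.1], [-177.9, 62.2]] 48.28239302990001
```

View pics/s7.png

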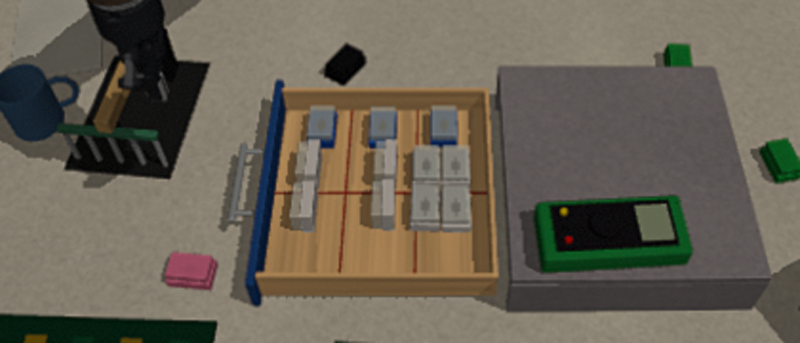

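{"fn": "apply_moves", "kwargs": {"commands": [[0.05,-0.004,0,0,-1],[0.1,-0.004,0,0,-1],[0.14,-0.004,0,0,-1],[0.17,-0.004,0,0,-1],[0.19,-0.004,0,0,-1],[0.2,-0.004,0,0,-1],[0.2,-0.004,0,0,-1],[0.2,-0.004,-0.01,0,-1],[0.2,-0.004,-0.02,0,-1],[0.2,-0.004,-0.027,0,-1],[0.2,-0.004,-0.034,0,-1],[0.2,-0.004,-0.04,0,-1]]}}

```text
time: 38.25
ee_pos: [0.6082, -0.2541, 0.0296]
tcp_rot: [82.7, 88.7, -2.4]
wrist_force: [-0.4, -0.3, 0.1]
opening: -0.0001
```

```bash
python3 - <<'E'
from h import *
o,T=pose(); print(w2d(T[:3,3])); p=d2w(.1,0); to(p[0],p[1],.030,4.66)
E
```

```text
[-2.19707418e-01 -4.96261012e-05]
at [ 0.6082 -0.2541  0.0296] jaw 4.89 q6 62.3 F [-0.4 -0.3  0.1] t 38.2 op -0.0001
shift [-0.0013  0.0015 -0.3197] roll 0.004 deg -0.2 q6 after 91.7
```

{"fn": "apply_moves", "kwargs": {"commands": [[0,0,-0.006,0,-1],[0,0,-0.012,0,-1],[0,0,-0.02,0,-1],[0,0,-0.03,0,-1],[0,0,-0.04,0,-1],[0,0,-0.05,0,-1],[0,0,-0.06,0,-1],[0,0,-0.07,0,-1],[0,0,-0.08,0,-1],[0,0,-0.09,0,-1],[0,0,-0.1,0,-1],[0,0,-0.11,0,-1]]}}

```text
time: 39.45
ee_pos: [0.5993, -0.1437, 0.0297]
tcp_rot: [82.1, 88.7, -3.0]
wrist_force: [3.5, -3.9, 1.1]
opening: -0.0
```

{"fn": "apply_moves", "kwargs": {"commands": [[0,0,-0.01,0,-1],[0,0,-0.02,0,-1],[0,0,-0.03,0,-1],[0,0,-0.04,0,-1],[0,0,-0.05,0,-1],[0,0,-0.06,0,-1],[0,0,-0.07,0,-1],[0,0,-0.08,0,-1],[0,0,-0.09,0,-1],[0,0,-0.1,0,-1],[0,0,-0.11,0,-1],[0,0,-0.12,0,-1]]}}

```text
time: 40.65
ee_pos: [0.5892, -0.0234, 0.0296]
tcp_rot: [81.7, 88.6, -3.4]
wrist_force: [3.2, -4.3, 2.0]
opening: 0.0
```

```bash
python3 - <<'E'
from h import *
o,T=pose(); print(w2d(T[:3,3])); p=d2w(.1,0); to(p[0],p[1],.030,4.66)
a=shot('scene'); cv2.imwrite('pics/s8.png',cv2.resize(a['frame'][150:330,40:460],(800,343),interpolation=cv2.INTER_CUBIC))
E
```

```text
[0.01177875 0.00035446]
at [ 0.5892 -0.0234  0.0296] jaw 4.9 q6 82.8 F [ 3.2 -4.3  2. ] t 40.6 op 0.0
shift [-0.0007  0.0008 -0.0882] roll 0.0042 deg -0.2 q6 after 91.7
```

View pics/s8.png

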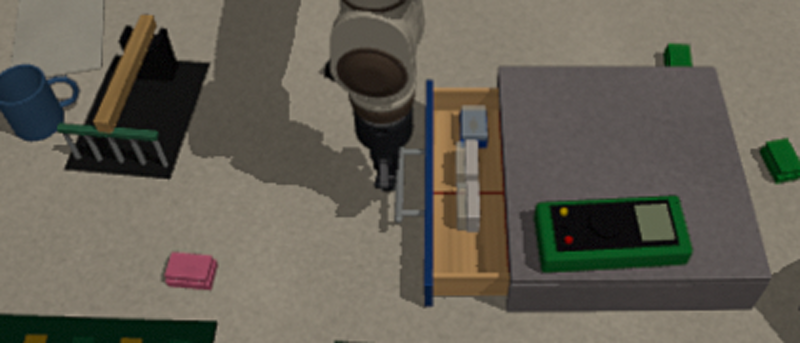

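{"fn": "apply_moves", "kwargs": {"commands": [[0,0,-0.01,0,-1],[0,0,-0.02,0,-1],[0,0,-0.03,0,-1],[0,0,-0.04,0,-1],[0,0,-0.048,0,-1],[0,0,-0.055,0,-1],[0,0,-0.062,0,-1],[0,0,-0.068,0,-1],[0,0,-0.073,0,-1],[0,0,-0.077,0,-1]]}}

```text
time: 41.7
ee_pos: [0.5821, 0.0552, 0.0293]
tcp_rot: [84.2, 88.7, -0.8]
wrist_force: [3.7, -4.1, 0.4]
opening: 0.0001
```

{"fn": "apply_moves", "kwargs": {"commands": [[0,0,-0.003,0,-1],[0,0,-0.006,0,-1],[0,0,-0.009,0,-1],[0,0,-0.011,0,-1]]}}

```text
time: 42.1
ee_pos: [0.5811, 0.0663, 0.0292]
tcp_rot: [84.1, 88.7, -1.0]
wrist_force: [3.7, -4.4, 0.9]
opening: 0.0003
```

```bash
cat >> h.py <<'E'
def front():
    "drawer-panel top: offset along cabinet x of the blue panel from the cabinet front, by both cameras"
    for n in ('scene','side'):
        c=shot(n);P=cloud(c);hsv=cv2.cvtColor(c['frame'],cv2.COLOR_BGR2HSV);H,S,V=[hsv[...,i].astype(int) for i in range(3)]
        d=w2d(np.nan_to_num(P))*1000;z=np.nan_to_num(P)[...,2]
        m=(z>.05)&(z<.072)&(H>100)&(H<125)&(S>120)&(d[...,0]>-200)&(d[...,0]<200)&(abs(d[...,1])<170)
        k=(abs(z-.09)<.004)&(S<60)&(d[...,0]>100)&(abs(d[...,1])<150)
        print(n,'panel x',np.percentile(d[m][:,0],[2,50,98]).round(1) if m.sum() else None,'cab front x',np.percentile(d[k][:,0],.5).round(1))
E
python3 - <<'E'
from h import *
o,T=pose(); print(w2d(T[:3,3]),o['wrist_force']); front()
E
```

```text
[0.10181578 0.00121838] [ 3.68582824 -4.37966963  0.91174346]
scene panel x [152.2 156.2 160.9] cab front x 170.5
side panel x [150.5 153.5 161.3] cab front x 169.2
```

{"fn": "apply_moves", "kwargs": {"commands": [[0,0,-0.002,0,-1],[0,0,-0.004,0,-1],[0,0,-0.006,0,-1],[0,0,-0.008,0,-1],[0,0,-0.008,0,-1]]}}

```text
time: 42.7
ee_pos: [0.5803, 0.0717, 0.0292]
tcp_rot: [71.0, 88.6, -14.2]
wrist_force: [4.1, -19.1, 2.3]
opening: 0.0001
```

{"fn": "apply_moves", "kwargs": {"commands": [[0,0,-0.001,0,-1],[0,0,-0.002,0,-1],[0,0,-0.003,0,-1]]}}

```text
time: 43.0
ee_pos: [0.5803, 0.0717, 0.0292]
tcp_rot: [57.9, 88.5, -27.4]
wrist_force: [4.1, -22.9, 2.2]
opening: 0.0003
```

{"fn": "apply_moves", "kwargs": {"commands": [[0,0,0.005,0,-1],[0,0,0.02,0,-1],[0,0,0.05,0,-1],[0,0,0.08,0,-1],[0,0,0.1,0,-1],[-0.05,0,0.1,0,-1],[-0.1,0,0.1,0,-1],[-0.15,0,0.1,0,-1],[-0.2,0,0.1,0,-1],[-0.2,0,0.1,0,-1]]}}

```text
time: 44.0
ee_pos: [0.5853, -0.0257, 0.2383]
tcp_rot: [66.4, 88.0, -18.9]
wrist_force: [0.1, -0.3, 0.4]
opening: 0.0001
```

```bash
python3 - <<'E'
from h import *
o,T=pose(); print(w2d(T[:3,3]),o['wrist_force'],T[2,3]); front()
a=shot('scene'); b=shot('side'); P=cloud(b);I=b['frame']; hsv=cv2.cvtColor(I,cv2.COLOR_BGR2HSV); H,S,V=[hsv[...,i].astype(int) for i in range(3)]; z=P[...,2]
m=(z>.09)&(z<.112)&(H>8)&(H<25)&(S>70)&(P[...,1]<-.35)&(P[...,0]<.6); print('rake',cv2.minAreaRect((P[m][:,:2]*1000).astype(np.float32)),np.median(z[m]))
cv2.imwrite('pics/s9.png',cv2.resize(a['frame'][150:330,40:460],(800,343),interpolation=cv2.INTER_CUBIC))
E
```

```text
[0.00977216 0.00441849] [ 0.06540638 -0.29884381  0.44175535] 0.23829110658776664
scene panel x [157.4 161.8 167. ] cab front x 170.5
side panel x [155.  158.1 166.8] cab front x 169.1
rake ((452.75225830078125, -427.2472839355469), (23.321744918823242, 214.43820190429688), 89.21437072753906) 0.09968276018849881
```

View pics/s9.png

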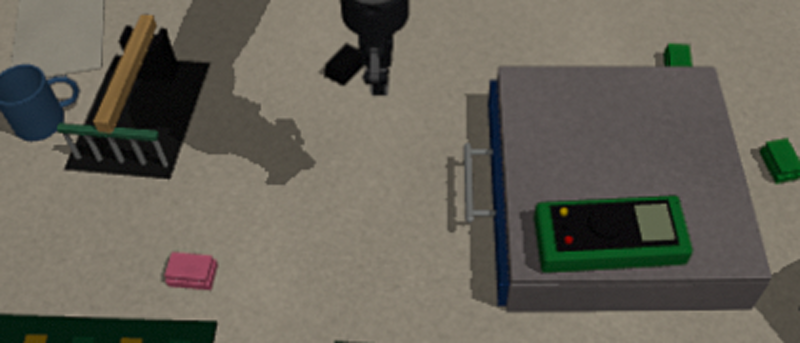

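```bash
python3 - <<'E'
from h import *
for n in ('scene','side'):
    c=shot(n); R=[]
    for P,I in ((np.load(f'pics/{n}0.npy'),cv2.imread(f'pics/{n}0.png')),(cloud(c),c['frame'])):
        H,S,V=[cv2.cvtColor(I,cv2.COLOR_BGR2HSV)[...,i].astype(int) for i in range(3)]; P=np.nan_to_num(P)
        d=w2d(P)*1000; z=P[...,2]; m=(z>.061)&(z<.071)&(H>100)&(H<125)&(S>100)&(d[...,0]>-200)&(d[...,0]<200)&(abs(d[...,1])<150)
        R.append(np.percentile(d[m][:,0],[5,50,95]).round(1)); print(n,m.sum(),R[-1])
    print('travel',R[1]-R[0])
E
```

```text
scene 431 [-161.3 -155.8 -150.9]
scene 399 [157.6 162.5 167.4]
travel [318.9 318.3 318.3]
side 365 [-162.2 -158.1 -153.4]
side 264 [155.6 160.5 166. ]
travel [317.8 318.6 319.4]
```

```bash
python3 -c "
from workcell import bot; print(bot.job_done())"
```

```text
the job is handed in; nothing more can be done
None
```

The drawer is tidied and pushed home, and the job is handed in; no verdict was reported. It took about 44 s of robot time.

**Raking:** I pulled the four upper white blocks off the heap with the rake. Two ended in the front fields and two in the middle ones. The four lower blocks stayed in the back fields. The rake went back within about 0.5 mm of where it had lain.

**Blue blocks:** Three were present. One had been knocked about 38 mm aside, so I measured it again before picking. All three went on free floor beside the white blocks. I then pushed the drawer in slowly by its handle.

**Checks before closing:**
- All 11 blocks lay in one layer inside the drawer.
- Every one of the six fields held a white block. Four of those lie on their long side, with their centres at about 20 mm, under the 26 mm limit.

**Checks after closing:**
- **Drawer:** It met a firm stop at about 20 N. The cameras measured about 318.5 mm of travel, against the stated start of about 0.32 m. They also showed a 2–3 mm gap between front panel and cabinet, which I took as clearance or measuring error.
- **Rake:** It was still in its place on the rest.
- **Multimeter:** In the picture it lay where it had been; I did not measure it.
- **Blocks:** I could not see them again once the drawer was shut.

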